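# Clip the chip rake back on its snap hook

### The arm

A 6-joint arm with a two-finger parallel gripper is mounted at the origin on the work surface. World frame = base frame: x ahead of the robot, y to its left, z up, the work surface at z = 0. Lengths are in mm, angles in degrees, forces in N, time in s.
With the tool pointing down it reaches from about 350 to 850 mm from the base axis. Payload 8.1 kg.
Tool frame: the origin (TCP) lies at the very end of the fingers, on their centre line; the grasp point (between the pads) lies 19 mm behind it (r.grasp_offset is the distance from the TCP to the grasp point, in mm); z points along the fingers, y is the line along which they close (so a half turn about z gives the same grasp; the last joint's range is limited). The gripper opens to 85 mm and grips with 20 to 120 N. Pads are 22 mm wide; open, the fingers measure 114 mm over their backs; the gripper's body (76 mm by 85 mm) begins 54 mm behind the grasp point. The pads swing forward as they close: fully open they stand 13 mm farther back than shut.
Start: joints at [58.648, 7.471, 85.268, -0, 87.261, -4.893], TCP at [267.316, 537.166, 203.892] pointing down, gripper open.
Joint ranges: [-169.43, 169.43], [-51.17, 129.36], [1.28, 143.12], [-76.62, 256.62], [0, 156.53], [-152.29, 152.29]. Speed limits (degrees/s): [136.94, 136.94, 159.86, 180, 180, 180].

### API

Orientations are given as [roll, pitch, yaw] about the fixed x, y, z axes, in that order (R = Rz(yaw) Ry(pitch) Rx(roll)).
In Python, from bench import r gives the robot as it stands.
- The arm moves only by the tool carry_out, never from a script. Its argument "commands" is a list of rows, each an object with "jaw": the finger opening in m, from 0 to 0.0854; "translation": the shift along the tool's x, y, z in m, a list of three; "spin": the turn about the tool's z in rad. A call has exactly 8 rows; each row shifts and turns the commanded pose from where the row before left it, along the tool's axes as they then stand; what a row does not reach is not made up. A row lasts 1/12 s, in which the tool goes at most 41.7 mm and 7.16 degrees, less where a joint would pass 70% of its speed; a pose out of reach is approached as far as the arm can. A call is refused whole if a number of a shift passes 0.0417 or a number of a turn 0.125, either way. A call with a gripper value outside its range is refused whole. The fingers move at their own pace and stop on an object; "squeeze" is the grip in N (left out, the last holds). Time passes only in rows, so rows that do not move let the fingers close, or fill a call up. It gives the time, the measured TCP pose, the force, the opening and the grip force at its end, in the units of the state.
- r.sense(): the state, without advancing time (a new reading comes with each control period).
- r.snapshot(name): name is "side" or "top" or "wrist"; returns a dict with "pixels" (420x560x3 uint8, blue, green, red), "K" (3x3 intrinsics, pixels), "extrinsics" (4x4, takes a point from camera to world coordinates). Camera axes: x right, y down, z forward; pixel columns grow to the right and rows downward; lengths in mm; the calibration is good to about 2 mm. A picture is of the moment at which its call begins. There is no depth.
- r.hand_in(): hands the job in; it is judged then, once.
Trained networks look in a picture, given as the dict that the camera call returned (one of the last four; its "shot" number tells which), for a name from the list of things; names that differ only in an ending like _2 or _b are one class to them, and where a whole thing is asked for, a point or a joint stands for the part that bears it (a point fixed in the world has none). Each returns a list of dicts, best first, with "score" (0 to 1); they miss things now and then, are a little off and sometimes report something else, mostly with a low value. They report only what shows in the picture. A call takes as long as a camera call. They do not tell look-alikes from the thing itself.
- r.spot_in(picture, target): "xy" ([column, row] in pixels, amid what is visible of it).
- r.regions_of(picture, target): "pixels" (420x560 bool, what is visible of it) and "xy" ([column, row] in pixels, amid what is visible of it).
- r.landmark_of(picture, target): "xy" ([column, row] in pixels: a listed point, or the origin of a listed thing).
The state is a dict: "time": time; "joint_pos": joint angles; "qd": joint speeds; "joint_efforts": joint torques, N m; "tool_pos": TCP position; "tcp_rot": TCP orientation; "ft_force": force on the tool from outside, world axes, zero at the start; "wrist_torque": the same for the moment, N m; "finger_gap": finger opening in mm; "grip_force": force on a finger pad.
Only numpy, scipy, OpenCV 4.12 (cv2) and the standard library are available. Lean on these libraries where they do the work, as an engineer would, in place of code of your own. Each camera call takes 0.05 s, during which the arm holds its last target. There are 200 camera calls.

### The job

The chip rake has been left in the clean-out mouth of the dust hood with only its ring sticking out. Draw it out, put it down and take it again by its wooden grip, push its ring in through the sprung gate of the snap hook on the tool hanger, and leave it hanging there, no more than gently swaying, with the gate snapped shut behind the ring. Leave the bottle, jar, carton and mallet where they stand.

Things in the scene. Friction and masses are not known exactly. Their poses are not given: they have to be found in the camera images.
- rake: Chip rake, a flat tool 192 mm long, 0.11 to 0.22 kg, lying flat on the bench. Origin: centre of its wooden grip, on the underside. x runs along the tool towards its ring, y across, z up. Grip: 70 mm long (x -35 to +35 mm), 20 mm wide, 14 mm thick. At the start only the ring stands out of the hood's mouth; held by its ring it cannot be clipped, as the hook would meet the gripper.
- rake_ring (a point): Centre of the rake's closed steel ring (rake x = 63.5 mm, y = 0, z = 7 mm): 7 mm round wire, 60 mm outside and 46 mm inside; the ring lies flat, in the plane of the tool.
- rake_crown (a point): Middle of the ring's wire at the end farthest from the grip (rake x = 90 mm, y = 0, z = 7 mm). This is the part that goes in through the gate.
- rake_tip (a point): Tip of the rake's 7 mm round rod, which runs from the grip to rake x = -98 mm and is bent 18 mm to +y at its end (x = -96, y = 18, z = 7 mm). It must be out of the mouth before the rake is lifted.
- hood: Fixed galvanised sheet-metal dust hood. Origin: middle of the clean-out mouth, on the bench; the mouth faces the hood's -x, so the rake is drawn out along -x. Behind the mouth is a straight tunnel from x = 0 to 170 mm, 86 mm wide and 48 mm high inside, 100 mm wide and 55 mm high outside, without a floor of its own.
- mouth_top (a point): Upper edge of the clean-out mouth, in the middle, 55 mm above the bench. The hood's box behind the tunnel runs from hood x = 170 to 320 mm, 160 mm wide, 143 mm high, with a spindle block 80 mm high beside it (y to -165 mm) and a hose at its back.
- hanger: Fixed tool hanger, a post with an arm and a rigid 10 mm steel snap hook bolted under it. Origin: on the bench, straight below the hook's gate, which faces the hanger's -x. The hook lies in the hanger's x-z plane: from its nose (x = 0, z = 250 mm) the bow runs down and round (lowest inside point x = 21, z = 228 mm) to the back at x = 42 mm; the hook's top is at 323 mm.
- hanger_arm (a point): Top of the hanger's arm above the hook (hanger x = 21 mm, y = 0). The arm, 24 mm wide, 342 to 360 mm high with a bolt head to 372 mm, runs from there to a post 30 mm square at hanger x = 135, y = -75 mm, behind and beside the hook, on a base plate 90 mm square.
- hook_seat (a point): Where the middle of the ring's wire lies when it hangs in the bow (hanger x = 21 mm, z = 231.5 mm).
- hook_nose (a point): Centre of the nose's round end (hanger x = 0, z = 250 mm; the nose's top is 5 mm higher). The ring's wire must pass just above it and then go down on its inner (+x) side.
- gate_hinge (a point): Hinge of the gate (hanger x = 0, z = 300 mm). The gate, an 8 mm round bar, hangs from it to the nose, its lower end at z = 254 mm.
- gate (a joint): Sprung gate of the hook. 0 = shut; grows as its lower end is pressed inward (to the hanger's +x), to 0.72 rad; it does not open outward. Its spring takes 2 to 6 N at the ring. The ring's wire, pushed to +x just above the nose, presses it in; when the wire is past the nose and is lowered into the bow, below the gate's end, the gate snaps shut over it.
- bottle: White plastic bottle, 64 mm diameter, 180 mm high, standing. Origin: centre of its underside. Bystander.
- jar: Amber glass jar with a dark lid, 70 mm diameter, 95 mm high, standing. Origin: centre of its underside. Bystander.
- carton: Small cardboard carton, 55 x 55 mm, 85 mm high. Origin: centre of its underside. Bystander.
- mallet: Turned wooden carver's mallet standing on its head: head 72 mm diameter and 90 mm high, handle upward to 180 mm. Origin: centre of its underside. Bystander.
Things that resemble listed ones, but are neither listed nor needed, are in the scene too. Several things look just like the rake: the one meant starts nearest to the robot's base.

How it is judged (in metres and radians):
On the way, in this order (a step that is already met when the one before it is completed fails the run):
1. the rake lies on the bench with its whole grip out of the hood's mouth, let go by the fingers (x of rake in the frame of hood below -0.036 m and height (world z) of rake below 0.02 m and contact force between the fingers and rake below 0.05 N), for 0.1 s.
2. the hook's gate is pressed inward (value of joint gate above 0.25 rad), for 0.02 s.
3. the ring is inside the hook and the gate has snapped shut behind it (value of joint gate below 0.06 rad and distance between rake_crown and hook_seat below 0.02 m), for 0.1 s.
At the end, for the whole second after the job is handed in: The ring is in the hook (middle of its wire within 20 mm of the seat), the gate is shut (under 0.06 rad), and the rake hangs down from its ring, let go, swaying no more than 0.35 rad from upright and under 0.3 m/s (all of step 3 and angle between rake's own x axis and vertical below 0.35 rad and height (world z) of rake below 0.2 m and linear speed of rake below 0.3 m/s); the robot touches nothing.
It fails at once if a bystander is pushed more than 25 mm or tipped (distance of any of bottle, jar, carton, mallet from where it was at the start of the episode above 0.025 m or angle between any of bottle, jar, carton, mallet's own z axis and vertical above 0.4 rad).
It also fails if it takes over 67 s, if anything falls off the work surface, if the arm or the gripper's body presses on something with over 40 N, if the wrist force passes 120 N, or if a joint passes its speed limit or range.

## Working session

There is one attempt and no reset: what is moved stays moved. The work goes in short steps, Python scripts to look and compute and a tool call to move; the robot and the scene stay as the last step left them, time stands still between calls to the robot, and variables do not carry over. Pictures are saved under pics/ and viewed, at most 10 in all, crops included, and the job is handed in when it is done.

Besides the shell and the picture viewer there is one more tool, called after ">>>" as name(argument=value, ...), one argument or row to a line, values as JSON. carry_out: Moves the arm, as the interface text tells. Its arguments: {"type":"object","properties":{"commands":{"type":"array","items":{"type":"object","properties":{"jaw":{"type":"number"},"translation":{"type":"array","items":{"type":"number"}},"spin":{"type":"number"}}}},"squeeze":{"type":"number"}},"required":["commands"]}

```bash
mkdir -p pics
cat > h.py <<'E'
import numpy as np, cv2
from bench import r
def ray(p,xy):
    K=np.array(p["K"]);T=np.array(p["extrinsics"])
    d=T[:3,:3]@np.linalg.solve(K,[xy[0],xy[1],1.0]);return T[:3,3],d/np.linalg.norm(d)
def atz(p,xy,z):
    o,d=ray(p,xy);return o+d*(z-o[2])/d[2]
def tri(obs):
    A=np.zeros((3,3));b=np.zeros(3);L=[]
    for p,xy in obs:
        o,d=ray(p,xy);M=np.eye(3)-np.outer(d,d);A+=M;b+=M@o;L.append((M,o))
    x=np.linalg.solve(A,b);return x,[round(float(np.linalg.norm(M@(x-o))),1) for M,o in L]
def proj(p,X):
    T=np.linalg.inv(np.array(p["extrinsics"]));c=T[:3,:3]@np.array(X)+T[:3,3];q=np.array(p["K"])@c;return q[:2]/q[2]
E
python3 - <<'E'
from h import *
np.set_printoptions(precision=1,suppress=True)
s=r.sense();print(s["tool_pos"],s["tcp_rot"],s["finger_gap"],s["time"])
P={n:r.snapshot(n) for n in("side","top","wrist")}
for n,p in P.items():
    cv2.imwrite(f"pics/{n}0.png",p["pixels"]);print(n,np.array(p["extrinsics"])[:3].tolist() if 0 else np.array(p["extrinsics"])[:3,3])
    for t in("rake","rake_ring","rake_crown","hood","mouth_top","hanger","hanger_arm","hook_seat","hook_nose","gate_hinge","bottle","jar","carton","mallet"):
        print(" ",t,[(np.round(d["xy"]).tolist(),round(d["score"],2)) for d in r.landmark_of(p,t)[:4]])
E
```

```text
[267.  536.6 202.8] [-179.9   -0.   153.5] 85.51899500838844 0.0
side [ 223.2 -606.9  984. ]
  rake [([334.0, 246.0], 0.6), ([343.0, 316.0], 0.5)]
  rake_ring [([321.0, 322.0], 0.55), ([346.0, 263.0], 0.52)]
  rake_crown [([350.0, 271.0], 0.81), ([307.0, 325.0], 0.5), ([229.0, 159.0], 0.38), ([330.0, 311.0], 0.21)]
  hood [([326.0, 323.0], 0.77)]
  mouth_top [([328.0, 313.0], 0.84)]
  hanger []
  hanger_arm [([227.0, 122.0], 0.8)]
  hook_seat [([231.0, 159.0], 0.83)]
  hook_nose [([224.0, 155.0], 0.94)]
  gate_hinge [([223.0, 143.0], 0.87), ([330.0, 310.0], 0.21)]
  bottle [([178.0, 200.0], 0.94)]
  jar [([216.0, 292.0], 0.63)]
  carton [([312.0, 326.0], 0.53)]
  mallet [([251.0, 266.0], 0.74)]
top [ 391.3   21.4 1395.6]
  rake [([304.0, 160.0], 0.77), ([358.0, 204.0], 0.43), ([203.0, 202.0], 0.29)]
  rake_ring [([319.0, 167.0], 0.62)]
  rake_crown [([332.0, 167.0], 0.86), ([353.0, 233.0], 0.47), ([206.0, 200.0], 0.15)]
  hood [([355.0, 218.0], 0.88)]
  mouth_top [([356.0, 213.0], 0.9), ([358.0, 219.0], 0.33)]
  hanger []
  hanger_arm [([196.0, 188.0], 0.61)]
  hook_seat [([204.0, 199.0], 0.61)]
  hook_nose [([206.0, 203.0], 0.89), ([278.0, 234.0], 0.49)]
  gate_hinge [([200.0, 202.0], 0.93)]
  bottle [([168.0, 247.0], 0.74)]
  jar [([278.0, 274.0], 0.79)]
  carton [([418.0, 258.0], 0.9), ([277.0, 235.0], 0.24), ([354.0, 204.0], 0.18)]
  mallet [([277.0, 235.0], 0.82)]
wrist [207.8 565.7 373.9]
  rake []
  rake_ring []
  rake_crown []
  hood []
  mouth_top []
  hanger []
  hanger_arm []
  hook_seat []
  hook_nose []
  gate_hinge []
  bottle []
  jar []
  carton []
  mallet []
```

View pics/side0.png

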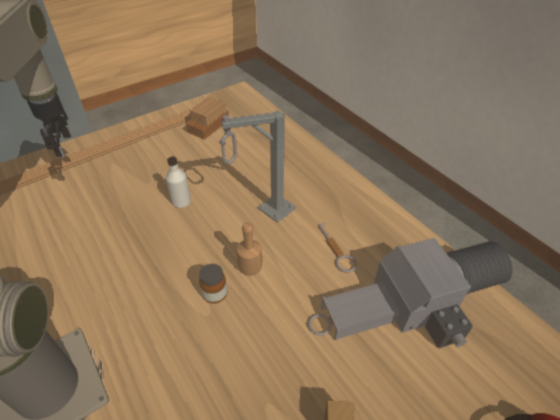

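View pics/top0.png

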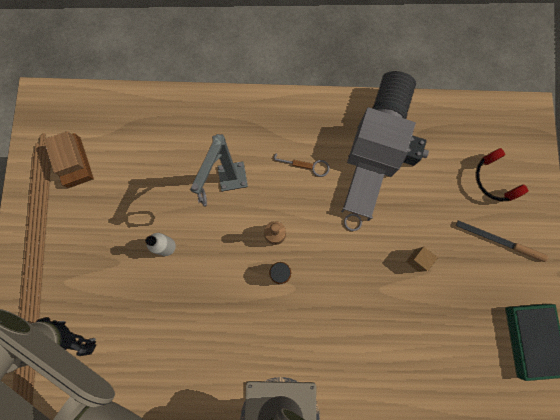

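Candidates for the rake, by pixel:
- **In the mouth:** ring at side (320,322), top (352,222).
- **Free look-alike:** side (337,250), top (304,162).
- **Hook shadow:** a loop at top (140,218). It is not an object.

The one in the mouth fits the description and is nearest the base. Next I measure and take a close crop.

Run:
```python
from h import *
np.set_printoptions(precision=1,suppress=True)
S=r.snapshot("side");T=r.snapshot("top")
def best(p,t,near=None):
    L=r.landmark_of(p,t)
    if near is not None: L=[d for d in L if np.hypot(*(np.array(d["xy"])-near))<15]
    return L[0]["xy"] if L else None
for t in("mouth_top","hood","hanger_arm","hook_seat","hook_nose","gate_hinge","bottle","jar","mallet","rake_crown"):
    n=(307,325) if t=="rake_crown" else None; m=(353,233) if t=="rake_crown" else None
    a,b=best(S,t,n),best(T,t,m)
    if a is not None and b is not None: print(t,a,b,tri([(S,a),(T,b)]))
print("carton",atz(T,best(T,"carton"),0))
for nm,p,n in(("S",S,(320,322)),("T",T,(352,222))):
    for d in r.regions_of(p,"rake"):
        print(nm,d["score"],d["xy"],d["pixels"].sum(),atz(p,d["xy"],7))
for k in ((344,214),(373,220),(354,165),(384,171)): print(k,atz(T,k,55))
s=r.sense();W=r.snapshot("wrist")
from scipy.spatial.transform import Rotation as R
Rt=R.from_euler("xyz",s["tcp_rot"],degrees=True).as_matrix()
E=np.array(W["extrinsics"]);print("cam in tool",Rt.T@(E[:3,3]-s["tool_pos"]),"\n",Rt.T@E[:3,:3],"\nK",W["K"],"\nRt",Rt)
a=cv2.resize(S["pixels"][270:360,270:400],None,fx=4,fy=4,interpolation=2)
b=cv2.resize(T["pixels"][150:250,300:440],None,fx=4,fy=4,interpolation=2)
c=np.zeros((800,560,3),np.uint8);c[:360,:520]=a;c[400:800,:560]=b
cv2.imwrite("pics/c0.png",cv2.resize(c,(420,600)))
```

```text
mouth_top [328.8, 313.1] [358.0, 214.2] (array([ 634.4, -235.4,   57.2]), [2.2, 2.2])
hood [326.1, 325.8] [357.0, 219.1] (array([ 626.4, -240.8,   10.4]), [2.3, 2.3])
hanger_arm [227.2, 120.3] [197.6, 187.3] (array([637.5, 225. , 364.1]), [2.3, 2.3])
hook_seat [229.4, 159.9] [204.5, 199.7] (array([634.3, 229.8, 230.9]), [2.7, 2.7])
hook_nose [226.0, 155.2] [206.8, 204.0] (array([617.1, 216.4, 263.7]), [4.2, 4.2])
gate_hinge [224.1, 142.4] [202.6, 197.9] (array([622.6, 223. , 301.5]), [0.8, 0.8])
bottle [179.6, 201.3] [168.6, 244.6] (array([520. , 380.1,   9.8]), [4.6, 4.6])
jar [215.3, 294.1] [282.1, 275.0] (array([438.3,   4.2,   5.9]), [3.8, 3.8])
rake_crown [311.6, 330.3] [354.1, 231.4] (array([ 585.7, -230.8,   13.7]), [3.7, 3.7])
carton [ 497.8 -437.4    0. ]
S 0.61 [335.3, 252.7] 230 [802.1 -71.7   7. ]
S 0.48 [328.1, 321.6] 201 [ 641.8 -234.     7. ]
T 0.83 [309.1, 161.1] 256 [821.8 -78.2   7. ]
(344, 214) [ 632.4 -189.5   55. ]
(373, 220) [ 615.1 -283.1   55. ]
(354, 165) [ 797.5 -223.2   55. ]
(384, 171) [ 779.7 -322.2   55. ]
cam in tool [  66.    -0.8 -170.9] 
 [[-0.  -1.  -0.3]
 [ 1.   0.  -0. ]
 [ 0.  -0.3  1. ]] 
K [[326.8   0.  278.9]
 [  0.  326.8 212.6]
 [  0.    0.    1. ]] 
Rt [[-0.9  0.4  0. ]
 [ 0.4  0.9  0. ]
 [ 0.   0.  -1. ]]
```

View pics/c0.png

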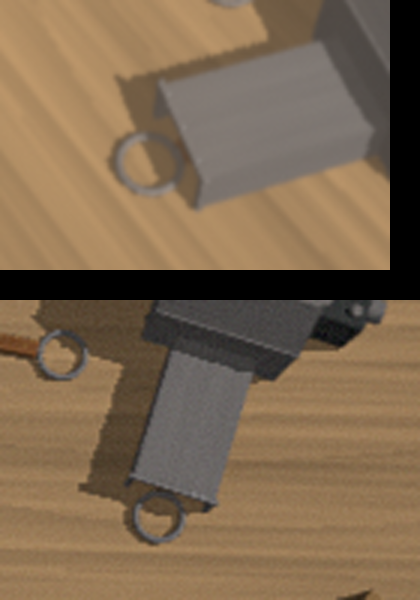

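The crop confirms it: steel ring at the mouth, side crop (148,163) and top crop (158,517), with its body hidden in the hood. The look-alike lies free with its grip showing. On the way there I'll view the hook with the wrist camera.

>>> carry_out(
  commands=[
    {"jaw": 0.034,"translation": [-0.032,-0.018,-0.005],"spin": 0},
    {"jaw": 0.034,"translation": [-0.032,-0.018,-0.005],"spin": 0},
    {"jaw": 0.034,"translation": [-0.032,-0.018,-0.005],"spin": 0},
    {"jaw": 0.034,"translation": [-0.032,-0.018,-0.005],"spin": 0},
    {"jaw": 0.034,"translation": [-0.032,-0.018,-0.005],"spin": 0},
    {"jaw": 0.034,"translation": [-0.032,-0.018,-0.005],"spin": 0},
    {"jaw": 0.034,"translation": [-0.032,-0.018,-0.005],"spin": 0},
    {"jaw": 0.034,"translation": [-0.032,-0.018,-0.005],"spin": 0},
  ],
  squeeze=40,
)

```text
time: 4.22
tool_pos: [433.1, 292.6, 244.4]
tcp_rot: [180.0, 0.0, 153.6]
ft_force: [0.7, -0.0, -0.7]
finger_gap: 33.8
grip_force: 0.0
```

>>> carry_out(
  commands=[
    {"jaw": 0.034,"translation": [-0.032,-0.018,-0.005],"spin": 0},
    {"jaw": 0.034,"translation": [-0.032,-0.018,-0.005],"spin": 0},
    {"jaw": 0.034,"translation": [-0.032,-0.018,-0.005],"spin": 0},
    {"jaw": 0.034,"translation": [0,0,0],"spin": -0.125},
    {"jaw": 0.034,"translation": [0,0,0],"spin": -0.125},
    {"jaw": 0.034,"translation": [0,0,0],"spin": -0.125},
    {"jaw": 0.034,"translation": [0,0,0],"spin": -0.125},
    {"jaw": 0.034,"translation": [0,0,0],"spin": -0.125},
  ],
)

```text
time: 4.88
tool_pos: [494.3, 202.9, 258.9]
tcp_rot: [180.0, 0.0, -170.3]
ft_force: [-0.1, 0.6, 0.5]
finger_gap: 33.8
grip_force: 0.0
```

```bash
cat > w.py <<'E'
from h import *
import sys
np.set_printoptions(precision=1,suppress=True)
def st():
    s=r.sense();print("t%.2f"%s["time"],s["tool_pos"],s["tcp_rot"],"gap%.1f"%s["finger_gap"],"grip",s["grip_force"],"F",s["ft_force"],"j6 %.0f"%s["joint_pos"][5]);return s
E
python3 - <<'E'
from w import *
import pickle
st();p=r.snapshot("wrist");cv2.imwrite("pics/w1.png",p["pixels"])
o={}
for t in("hook_seat","hook_nose","gate_hinge","hanger_arm"):
    L=r.landmark_of(p,t);print(t,[(d["xy"],round(d["score"],2)) for d in L[:2]])
    if L:o[t]=L[0]["xy"]
pickle.dump(({k:p[k] for k in("K","extrinsics")},o),open("w1.pkl","wb"))
E
```

```text
t4.88 [494.3 202.9 258.9] [ 180.     0.  -170.3] gap33.8 grip 0.0 F [-0.1  0.6  0.5] j6 -83
hook_seat []
hook_nose []
gate_hinge []
hanger_arm []
```

View pics/w1.png

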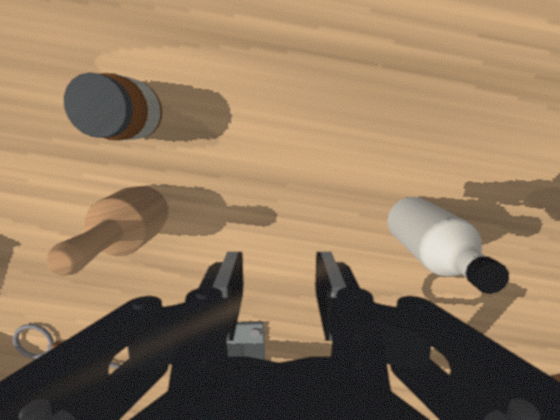

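The wrist view shows the jar (110,105), mallet (110,230) and bottle (440,245), but the hand hides the hook. I'll turn so the hook comes to the image's right side.

>>> carry_out(
  commands=[
    {"jaw": 0.034,"translation": [0.002,-0.034,-0.02],"spin": 0},
    {"jaw": 0.034,"translation": [0.002,-0.034,-0.02],"spin": 0},
    {"jaw": 0.034,"translation": [0,0,0],"spin": 0.125},
    {"jaw": 0.034,"translation": [0,0,0],"spin": 0.125},
    {"jaw": 0.034,"translation": [0,0,0],"spin": 0.125},
    {"jaw": 0.034,"translation": [0,0,0],"spin": 0.125},
    {"jaw": 0.034,"translation": [0,0,0],"spin": 0.125},
    {"jaw": 0.034,"translation": [0,0,0],"spin": 0.125},
  ],
)

```text
time: 5.8
tool_pos: [501.3, 135.3, 299.0]
tcp_rot: [180.0, 0.0, 145.8]
ft_force: [0.1, 0.8, -1.3]
finger_gap: 34.2
grip_force: 0.0
```

>>> carry_out(
  commands=[
    {"jaw": 0.034,"translation": [0,0,0],"spin": 0.125},
    {"jaw": 0.034,"translation": [0,0,0],"spin": 0.125},
    {"jaw": 0.034,"translation": [0,0,0],"spin": 0.125},
    {"jaw": 0.034,"translation": [0,0,0],"spin": 0.125},
    {"jaw": 0.034,"translation": [0,0,0],"spin": 0.125},
    {"jaw": 0.034,"translation": [0,0,0],"spin": 0.125},
    {"jaw": 0.034,"translation": [0,0,0],"spin": 0.07},
    {"jaw": 0.034,"translation": [0,0,0],"spin": 0},
  ],
)

```text
time: 6.47
tool_pos: [501.3, 135.4, 298.9]
tcp_rot: [180.0, -0.0, 99.0]
ft_force: [-0.3, -0.2, 0.0]
finger_gap: 34.1
grip_force: 0.0
```

Run:
```python
from w import *
import pickle
st();p=r.snapshot("wrist");cv2.imwrite("pics/w2.png",p["pixels"])
o={}
for t in("hook_seat","hook_nose","gate_hinge","hanger_arm"):
    L=r.landmark_of(p,t);print(t,[(d["xy"],round(d["score"],2)) for d in L[:2]])
    if L:o[t]=L[0]["xy"]
pickle.dump(({k:p[k] for k in("K","extrinsics")},o),open("w2.pkl","wb"))
```

```text
t6.47 [501.3 135.4 298.9] [180.  -0.  99.] gap34.1 grip 0.0 F [-0.3 -0.2  0. ] j6 0
hook_seat [([494.8, 115.2], 0.6)]
hook_nose [([479.3, 114.1], 0.73)]
gate_hinge [([539.8, 111.6], 0.93)]
hanger_arm [([492.0, 115.0], 0.52)]
```

View pics/w2.png

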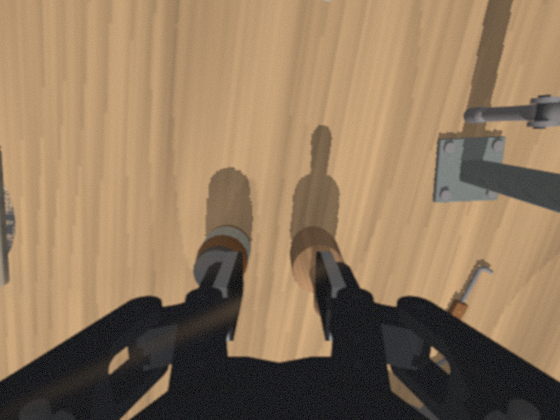

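The hook is in view, with its nose at (473,116), hinge at (540,111), and base plate corners at (437,140), (502,138), (497,199), (434,202). I'll fit the hanger pose from three views.

Run:
```python
from w import *
import pickle
from scipy.optimize import least_squares
w,_=pickle.load(open("w2.pkl","rb"))
S=r.snapshot("side");T=r.snapshot("top")
M={"hook_seat":(21,0,231.5),"hook_nose":(0,0,250),"gate_hinge":(0,0,300),"hanger_arm":(21,0,360)}
ob=[("W hook_nose",w,(473,116),M["hook_nose"],1),("W hinge",w,(539.8,111.6),M["gate_hinge"],1)]
pc=np.mean([(437,140),(502,138),(497,199),(434,202)],0)
for n,p in(("S",S),("T",T)):
    for t in M:
        L=r.landmark_of(p,t)
        if L: ob.append((n+" "+t,p,L[0]["xy"],M[t],1))
for c in((437,140),(502,138),(497,199),(434,202)):
    print("corner",atz(w,c,8))
ob.append(("W plate",w,pc,(135,-75,8),1))
def res(v,full=False):
    c,s=np.cos(v[2]),np.sin(v[2]);o=[]
    for n,p,xy,m,k in ob:
        X=np.array([v[0]+c*m[0]-s*m[1],v[1]+s*m[0]+c*m[1],m[2]])
        C=np.array(p["extrinsics"])[:3,3];px=np.linalg.norm(X-C)/p["K"][0][0]
        o.append((proj(p,X)-xy)*px)
    return o if full else np.ravel(o)
q=least_squares(res,[622,223,.17],loss="soft_l1",f_scale=3,x_scale=[1,1,.01])
print(q.x[:2],np.degrees(q.x[2]))
for (n,*_),e in zip(ob,res(q.x,1)):print(n,e)
# W-only 
print("nose W@250",atz(w,(473,116),250),"hinge W@300",atz(w,(539.8,111.6),300))
for n,p in(("S",S),("T",T)):
    for t in("hook_nose","gate_hinge"):
        L=r.landmark_of(p,t);print(n,t,tri([(p,L[0]["xy"]),(w,(473,116) if t[0]=="h" else (539.8,111.6))]))
```

```text
corner [709.9 212.3   8. ]
corner [797.6 229.    8. ]
corner [819.3 145.2   8. ]
corner [730.5 126.5   8. ]
[617.4 224.8] 12.02346193419772
W hook_nose [4.3 0.1]
W hinge [-1.4  1.5]
S hook_seat [ 7.1 -3.4]
S hook_nose [-1.1 -1.7]
S gate_hinge [-8.9  1.8]
S hanger_arm [-4.2  5.2]
T hook_seat [ 7.7 -5.7]
T hook_nose [-4.3  3.1]
T gate_hinge [-4.3 -3.4]
T hanger_arm [7.4 3.8]
W plate [ 1.1 -0.1]
nose W@250 [613.9 224.3 250. ] hinge W@300 [618. 226. 300.]
S hook_nose (array([617.2, 224.7, 246.8]), [1.3, 1.3])
S gate_hinge (array([626.4, 227.6, 293.6]), [2.9, 2.9])
T hook_nose (array([624.9, 225.4, 229.8]), [1.1, 1.1])
T gate_hinge (array([613.2, 222.3, 305.7]), [2.9, 2.9])
```

>>> carry_out(
  commands=[
    {"jaw": 0.034,"translation": [-0.035,0.0015,0.009],"spin": 0},
    {"jaw": 0.034,"translation": [-0.035,0.0015,0.009],"spin": 0},
    {"jaw": 0.034,"translation": [-0.035,0.0015,0.009],"spin": 0},
    {"jaw": 0.034,"translation": [-0.035,0.0015,0.009],"spin": 0},
    {"jaw": 0.034,"translation": [-0.035,0.0015,0.009],"spin": 0},
    {"jaw": 0.034,"translation": [-0.035,0.0015,0.009],"spin": 0},
    {"jaw": 0.034,"translation": [-0.035,0.0015,0.014],"spin": 0},
    {"jaw": 0.034,"translation": [-0.035,0.0015,0.014],"spin": 0},
  ],
)

```text
time: 8.08
tool_pos: [559.2, -140.8, 216.9]
tcp_rot: [179.9, 0.0, 99.4]
ft_force: [0.3, 0.7, -0.2]
finger_gap: 34.2
grip_force: 0.0
```

>>> carry_out(
  commands=[
    {"jaw": 0.034,"translation": [-0.035,0.0015,0.016],"spin": 0},
    {"jaw": 0.034,"translation": [-0.035,0.0015,0.016],"spin": 0},
    {"jaw": 0.034,"translation": [-0.035,0.0015,0.018],"spin": 0},
    {"jaw": 0.034,"translation": [-0.034,0.0015,0.018],"spin": 0},
    {"jaw": 0.034,"translation": [0,0,0],"spin": 0.125},
    {"jaw": 0.034,"translation": [0,0,0],"spin": 0.125},
    {"jaw": 0.034,"translation": [0,0,0],"spin": 0.125},
    {"jaw": 0.034,"translation": [0,0,0],"spin": 0},
  ],
)

```text
time: 8.75
tool_pos: [587.3, -275.4, 148.3]
tcp_rot: [-180.0, -0.0, 77.5]
ft_force: [0.5, 0.1, 0.9]
finger_gap: 33.8
grip_force: 0.0
```

Run:
```python
from w import *
st();p=r.snapshot("wrist");cv2.imwrite("pics/w3.png",p["pixels"])
for t in("rake_ring","rake_crown","mouth_top","hood"):
    for d in r.landmark_of(p,t)[:2]:print(t,d["xy"],round(d["score"],2),atz(p,d["xy"],{"mouth_top":55,"hood":0}.get(t,7)))
for d in r.regions_of(p,"rake"):
    ys,xs=np.nonzero(d["pixels"]);print(d["score"],d["xy"],len(xs),xs.min(),xs.max(),ys.min(),ys.max())
```

```text
t8.75 [ 587.3 -275.4  148.3] [-180.    -0.    77.5] gap33.8 grip 0.0 F [0.5 0.1 0.9] j6 -17
rake_ring [268.3, 139.2] 0.69 [ 588.8 -223.2    7. ]
rake_crown [269.9, 136.3] 0.75 [ 590.9 -221.     7. ]
mouth_top [329.6, 146.5] 0.56 [ 637.1 -237.5   55. ]
hood [319.0, 142.0] 0.6 [ 635.3 -236.5    0. ]
0.85 [275.3, 135.0] 1359 267 330 105 170
```

View pics/w3.png

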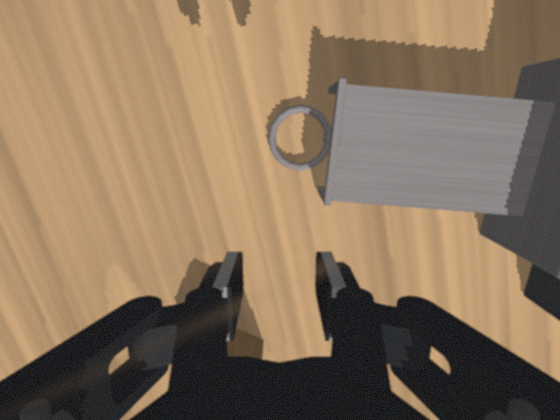

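The ring is centred at (299,138), its left edge (the crown) at 268, and the mouth's front edge runs (343,80)–(326,204).

Run:
```python
from w import *
p=r.snapshot("wrist")
for k,z in(((299,138),7),((271,136.5),7),((299,106),7),((299,170),7),((343,80),55),((326,204),55),((522,96),55),((506,213),55)):print(k,atz(p,k,z))
S=r.snapshot("side");T=r.snapshot("top")
print(tri([(p,(299,138)),(T,(352,222)),(S,(319,323))]))
```

```text
(299, 138) [ 617.1 -227.7    7. ]
(271, 136.5) [ 591.8 -221.     7. ]
(299, 106) [ 622.5 -199.8    7. ]
(299, 170) [ 611.4 -257.1    7. ]
(343, 80) [ 655.5 -189.9   55. ]
(326, 204) [ 626.5 -282.6   55. ]
(522, 96) [ 787.8 -229.6   55. ]
(506, 213) [ 773.3 -321.6   55. ]
(array([ 616.4, -225.4,   10.9]), [2.1, 3.4, 1.9])
```

>>> carry_out(
  commands=[
    {"jaw": 0.034,"translation": [0.027,-0.004,0],"spin": 0},
    {"jaw": 0.034,"translation": [0.0275,-0.004,0],"spin": 0},
    {"jaw": 0.034,"translation": [0,0,0.035],"spin": 0.06},
    {"jaw": 0.034,"translation": [0,0,0.035],"spin": 0},
    {"jaw": 0.034,"translation": [0,0,0.035],"spin": 0},
    {"jaw": 0.034,"translation": [0,0,0.02],"spin": 0},
    {"jaw": 0.034,"translation": [0,0,0.01],"spin": 0},
    {"jaw": 0.034,"translation": [0,0,0.008],"spin": 0},
  ],
)

```text
time: 9.87
tool_pos: [590.2, -219.7, 4.4]
tcp_rot: [-179.9, -0.0, 74.5]
ft_force: [0.5, -0.7, 0.4]
finger_gap: 34.2
grip_force: 0.0
```

>>> carry_out(
  commands=[
    {"jaw": 0.034,"translation": [0,0,0],"spin": 0},
    {"jaw": 0.0,"translation": [0,0,0],"spin": 0},
    {"jaw": 0.0,"translation": [0,0,0],"spin": 0},
    {"jaw": 0.0,"translation": [0,0,0],"spin": 0},
    {"jaw": 0.0,"translation": [0,0,0],"spin": 0},
    {"jaw": 0.0,"translation": [0,0,0],"spin": 0},
    {"jaw": 0.0,"translation": [0,0,0],"spin": 0},
    {"jaw": 0.0,"translation": [0,0,0],"spin": 0},
  ],
  squeeze=40,
)

```text
time: 10.53
tool_pos: [591.2, -220.2, 6.1]
tcp_rot: [180.0, 0.0, 74.5]
ft_force: [-0.0, 0.2, 0.0]
finger_gap: -0.1
grip_force: 0.0
```

Run:
```python
from w import *
st();p=r.snapshot("wrist");S=r.snapshot("side")
a=p["pixels"][60:360,130:430];b=cv2.resize(S["pixels"][270:360,270:400],None,fx=3.33,fy=3.33,interpolation=2)
c=np.zeros((300,740,3),np.uint8);c[:,:300]=a;c[:,305:305+b.shape[1]]=b[:300]
cv2.imwrite("pics/w4.png",c)
```

```text
t10.53 [ 591.2 -220.2    6.1] [180.    0.   74.5] gap-0.1 grip 0.0 F [-0.   0.2  0. ] j6 -10
```

View pics/w4.png

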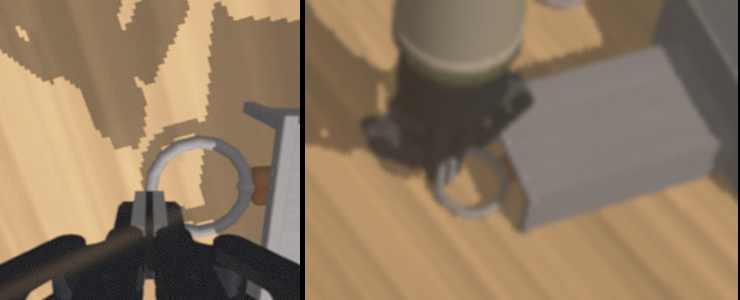

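The closed fingertips are at (150,205) in the left crop. The ring is centred near (200,188) and its crown edge is just at the fingers. The rake's grip shows at (262,185). The fingers closed beside or above the wire, so I recompute.

Run:
```python
from w import *
p=r.snapshot("wrist");s=r.sense()
print("tcp px",proj(p,s["tool_pos"]), "tcp+x11",proj(p,s["tool_pos"]+11*np.array([.27,.963,0])))
for k in((330,247),(278,247),(331,199),(381,247),(330,295)):print(k,atz(p,k,7))
d=r.regions_of(p,"rake")[0];ys,xs=np.nonzero(d["pixels"]);print(d["score"],xs.min(),xs.max(),ys.min(),ys.max())
# circle fit of ring: search centre on z=7 maximizing match with gray ring model edges
g=cv2.cvtColor(p["pixels"],cv2.COLOR_BGR2HSV)[:,:,1]
m=(g<60).astype(float);best=[]
for x in np.arange(595,640,1.):
    for y in np.arange(-240,-205,1.):
        t=np.linspace(0,2*np.pi,60,endpoint=False);sc=0
        for R,w in((26.5,1),(20,-.5),(33,-.5)):
            P=[proj(p,(x+R*np.cos(a),y+R*np.sin(a),7)) for a in t];P=np.round(P).astype(int)
            P=np.clip(P,0,[559,419]);sc+=w*m[P[:,1],P[:,0]].sum()
        best.append((sc,x,y))
print(sorted(best)[-5:])
```

```text
tcp px [278.2 245.4] tcp+x11 [278.3 226.6]
(330, 247) [ 618.6 -228.4    7. ]
(278, 247) [ 590.8 -220.6    7. ]
(331, 199) [ 625.3 -201.9    7. ]
(381, 247) [ 645.9 -235.9    7. ]
(330, 295) [ 611.8 -257.3    7. ]
0.78 275 400 195 297
[(np.float64(49.5), np.float64(620.0), np.float64(-228.0)), (np.float64(50.0), np.float64(617.0), np.float64(-227.0)), (np.float64(50.5), np.float64(618.0), np.float64(-228.0)), (np.float64(51.0), np.float64(618.0), np.float64(-227.0)), (np.float64(51.0), np.float64(619.0), np.float64(-228.0))]
```

Ring hasn't moved, at (618,-228), and its crown lies under the fingers, so they closed over the wire. Open, go 4.5 mm lower, close again.

>>> carry_out(
  commands=[
    {"jaw": 0.036,"translation": [0,0,-0.004],"spin": 0},
    {"jaw": 0.036,"translation": [0,0,0],"spin": 0},
    {"jaw": 0.036,"translation": [0,0,0],"spin": 0},
    {"jaw": 0.036,"translation": [0,0,0],"spin": 0},
    {"jaw": 0.036,"translation": [0,0,0.004],"spin": 0},
    {"jaw": 0.036,"translation": [0,0.001,0.0025],"spin": 0},
    {"jaw": 0.036,"translation": [0,0,0.002],"spin": 0},
    {"jaw": 0.036,"translation": [0,0,0],"spin": 0},
  ],
)

```text
time: 11.4
tool_pos: [591.4, -220.1, 0.4]
tcp_rot: [-179.9, -0.0, 74.5]
ft_force: [-0.5, -0.5, -0.1]
finger_gap: 36.0
grip_force: 0.0
```

>>> carry_out(
  commands=[
    {"jaw": 0.0,"translation": [0,0,0],"spin": 0},
    {"jaw": 0.0,"translation": [0,0,0],"spin": 0},
    {"jaw": 0.0,"translation": [0,0,0],"spin": 0},
    {"jaw": 0.0,"translation": [0,0,0],"spin": 0},
    {"jaw": 0.0,"translation": [0,0,0],"spin": 0},
    {"jaw": 0.0,"translation": [0,0,0],"spin": 0},
    {"jaw": 0.0,"translation": [0,0,0],"spin": 0},
    {"jaw": 0.0,"translation": [0,0,0],"spin": 0},
  ],
)

```text
time: 12.07
tool_pos: [592.1, -220.4, 1.5]
tcp_rot: [180.0, 0.0, 74.5]
ft_force: [-0.5, -0.5, -0.3]
finger_gap: 0.3
grip_force: 0.0
```

```bash
cat >> w.py <<'E'
def ringfit(p,c0,rad=30,z=7,th=60):
    g=cv2.cvtColor(p["pixels"],cv2.COLOR_BGR2HSV)[:,:,1].astype(float)
    t=np.linspace(0,2*np.pi,72,endpoint=False);best=[]
    for x in np.arange(c0[0]-rad,c0[0]+rad,1.):
        for y in np.arange(c0[1]-rad,c0[1]+rad,1.):
            v=[]
            for R in(26.5,19,34):
                P=np.array([proj(p,(x+R*np.cos(a),y+R*np.sin(a),z)) for a in t],np.float32)
                v.append(cv2.remap(g,P[None,:,0],P[None,:,1],1)[0])
            d=np.minimum(v[1],v[2])-v[0]      # wire greyer than both sides
            best.append((float(np.clip(d,-20,60).sum()),x,y))
    return sorted(best)[-3:]
E
python3 - <<'E'
from w import *
st();p=r.snapshot("wrist");S=r.snapshot("side");T=r.snapshot("top")
for n,q in(("w",p),("s",S),("t",T)):
    print(n,ringfit(q,(618,-228),16))
old=cv2.imread("pics/w4.png")
b=cv2.resize(S["pixels"][290:350,290:360],(490,420),interpolation=2)
a=cv2.resize(p["pixels"][180:320,220:320],(300,420),interpolation=2)
cv2.imwrite("pics/w5.png",np.hstack([a,b]))
E
```

```text
t12.07 [ 592.1 -220.4    1.5] [180.    0.   74.5] gap0.3 grip 0.0 F [-0.5 -0.5 -0.3] j6 -10
w [(3246.4921875, np.float64(620.0), np.float64(-228.0)), (3252.982421875, np.float64(620.0), np.float64(-227.0)), (3267.677734375, np.float64(619.0), np.float64(-227.0))]
s [(2240.0087890625, np.float64(618.0), np.float64(-227.0)), (2262.5009765625, np.float64(619.0), np.float64(-226.0)), (2339.32421875, np.float64(619.0), np.float64(-227.0))]
t [(43.8056640625, np.float64(622.0), np.float64(-244.0)), (45.4501953125, np.float64(623.0), np.float64(-243.0)), (54.1171875, np.float64(623.0), np.float64(-244.0))]
```

View pics/w5.png

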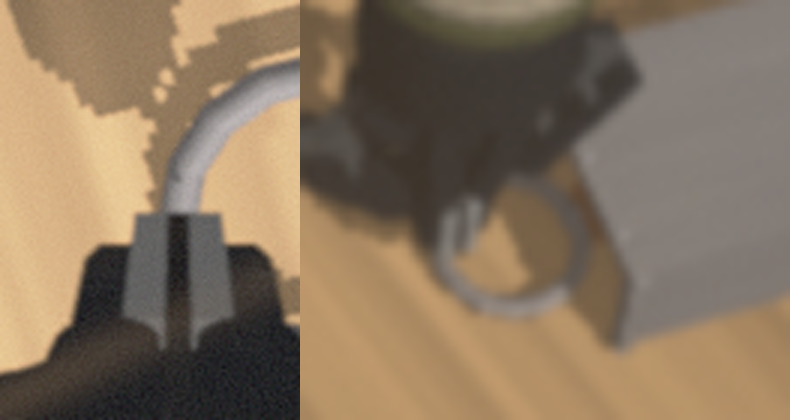

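The closed fingers cover the wire, with the crown at the fingertips in both crops (left (180,200), right (445,245)), but there is no grip. Plan B is to set the closed fingers inside the ring, whose inside is 46 mm, and draw it out by hooking the crown.

>>> carry_out(
  commands=[
    {"jaw": 0.0,"translation": [0,0,-0.02],"spin": 0},
    {"jaw": 0.0,"translation": [0,0,-0.005],"spin": 0},
    {"jaw": 0.0,"translation": [0,0.012,0],"spin": 0},
    {"jaw": 0.0,"translation": [0,0.01,0],"spin": 0},
    {"jaw": 0.0,"translation": [0,0,0],"spin": 0},
    {"jaw": 0.0,"translation": [0,0,0.012],"spin": 0},
    {"jaw": 0.0,"translation": [0,0,0.012],"spin": 0},
    {"jaw": 0.0,"translation": [0,0,0],"spin": 0},
  ],
)

```text
time: 12.88
tool_pos: [610.1, -224.9, -2.2]
tcp_rot: [-179.6, -0.1, 74.5]
ft_force: [-0.4, 0.4, -0.5]
finger_gap: -0.2
grip_force: 0.0
```

Run:
```python
from w import *
st();p=r.snapshot("wrist");S=r.snapshot("side")
print(ringfit(p,(618,-228),10),ringfit(S,(618,-228),10))
for _ in range(2): st();r.snapshot("top")
```

```text
t12.88 [ 610.1 -224.9   -2.2] [-179.6   -0.1   74.5] gap-0.2 grip 0.0 F [-0.4  0.4 -0.5] j6 -9
[(2781.5244140625, np.float64(616.0), np.float64(-228.0)), (2871.322265625, np.float64(616.0), np.float64(-227.0)), (2872.921875, np.float64(617.0), np.float64(-226.0))] [(2663.76953125, np.float64(619.0), np.float64(-226.0)), (2667.2080078125, np.float64(619.0), np.float64(-227.0)), (2679.5390625, np.float64(618.0), np.float64(-227.0))]
t12.98 [ 611.3 -225.5    0.2] [-179.8   -0.    74.5] gap0.1 grip 0.0 F [ 0.2  0.1 -0. ] j6 -9
t13.03 [ 612.1 -225.9    1.3] [-179.9   -0.    74.5] gap0.1 grip 0.0 F [-0.3 -0.7  0.6] j6 -9
```

>>> carry_out(
  commands=[
    {"jaw": 0.0,"translation": [0,0,0.001],"spin": 0},
    {"jaw": 0.0,"translation": [0,-0.005,0],"spin": 0},
    {"jaw": 0.0,"translation": [0,-0.005,0],"spin": 0},
    {"jaw": 0.0,"translation": [0,-0.005,0],"spin": 0},
    {"jaw": 0.0,"translation": [0,-0.005,0],"spin": 0},
    {"jaw": 0.0,"translation": [0,-0.005,0],"spin": 0},
    {"jaw": 0.0,"translation": [0,-0.005,0],"spin": 0},
    {"jaw": 0.0,"translation": [0,0,0],"spin": 0},
  ],
)

```text
time: 13.75
tool_pos: [583.3, -217.9, 1.3]
tcp_rot: [-180.0, -0.0, 74.5]
ft_force: [-0.3, 0.7, -0.3]
finger_gap: 0.1
grip_force: 0.0
```

Run:
```python
from w import *
st();p=r.snapshot("wrist");S=r.snapshot("side")
print(ringfit(p,(605,-224),22),ringfit(S,(605,-224),22));st()
```

```text
t13.75 [ 583.3 -217.9    1.3] [-180.    -0.    74.5] gap0.1 grip 0.0 F [-0.3  0.7 -0.3] j6 -10
[(3304.283203125, np.float64(617.0), np.float64(-226.0)), (3334.3232421875, np.float64(618.0), np.float64(-226.0)), (3359.95703125, np.float64(620.0), np.float64(-228.0))] [(2716.1044921875, np.float64(618.0), np.float64(-227.0)), (2723.9794921875, np.float64(619.0), np.float64(-227.0)), (2729.505859375, np.float64(618.0), np.float64(-226.0))]
t13.85 [ 584.2 -218.3    1.6] [180.    0.   74.5] gap0.2 grip 0.0 F [ 0.5 -0.2  0.9] j6 -10
```

The ring did not move, so the fingertips passed above the wire although the TCP reads z≈1. I check the fingertips' true height from the side view.

Run:
```python
from w import *
S=r.snapshot("side");p=r.snapshot("wrist");s=st()
for z in(0,5,10,15,20,30):print(z,proj(S,(592,-220.4,z)))
print("joints",s["joint_pos"])
```

```text
t13.95 [ 584.6 -218.4    1.6] [180.    0.   74.5] gap0.4 grip 0.0 F [ 0.5 -0.8 -1.2] j6 -10
0 [309.3 329. ]
5 [309.5 328. ]
10 [309.6 327. ]
15 [309.7 326. ]
20 [309.8 325.1]
30 [310.  323.1]
joints [-25.2  21.3  91.2   0.   67.5  -9.7]
```

>>> carry_out(
  commands=[
    {"jaw": 0.0,"translation": [0,0,-0.02],"spin": 0},
    {"jaw": 0.0,"translation": [0,0.016,0],"spin": 0},
    {"jaw": 0.0,"translation": [0,0.014,0],"spin": 0},
    {"jaw": 0.0,"translation": [0,0,0],"spin": 0},
    {"jaw": 0.0,"translation": [0,0,0.01],"spin": 0},
    {"jaw": 0.0,"translation": [0,0,0.01],"spin": 0},
    {"jaw": 0.0,"translation": [0,0,0.003],"spin": 0},
    {"jaw": 0.0,"translation": [0,0,0.002],"spin": 0},
  ],
)

```text
time: 14.62
tool_pos: [611.0, -225.4, -6.3]
tcp_rot: [-179.8, -0.0, 74.5]
ft_force: [0.3, 0.8, 0.6]
finger_gap: -0.0
grip_force: 0.0
```

>>> carry_out(
  commands=[
    {"jaw": 0.0,"translation": [0,0,0.002],"spin": 0},
    {"jaw": 0.0,"translation": [0,0,0],"spin": 0},
    {"jaw": 0.0,"translation": [0,0,0.002],"spin": 0},
    {"jaw": 0.0,"translation": [0,0,0],"spin": 0},
    {"jaw": 0.0,"translation": [0,0,0],"spin": 0},
    {"jaw": 0.0,"translation": [0,0,0],"spin": 0},
    {"jaw": 0.0,"translation": [0,0,0],"spin": 0},
    {"jaw": 0.0,"translation": [0,0,0],"spin": 0},
  ],
)

```text
time: 15.28
tool_pos: [613.4, -226.4, -7.4]
tcp_rot: [180.0, 0.0, 74.5]
ft_force: [0.1, 0.4, -0.3]
finger_gap: 0.2
grip_force: 0.0
```

>>> carry_out(
  commands=[
    {"jaw": 0.0,"translation": [0,-0.005,0],"spin": 0},
    {"jaw": 0.0,"translation": [0,-0.005,0],"spin": 0},
    {"jaw": 0.0,"translation": [0,-0.005,0],"spin": 0},
    {"jaw": 0.0,"translation": [0,-0.005,0],"spin": 0},
    {"jaw": 0.0,"translation": [0,-0.005,0],"spin": 0},
    {"jaw": 0.0,"translation": [0,0,0],"spin": 0},
    {"jaw": 0.0,"translation": [0,0,0],"spin": 0},
    {"jaw": 0.0,"translation": [0,0,0],"spin": 0},
  ],
)

```text
time: 15.95
tool_pos: [589.3, -219.7, -7.4]
tcp_rot: [180.0, 0.0, 74.5]
ft_force: [0.4, 0.8, -0.0]
finger_gap: -0.2
grip_force: 0.0
```

Run:
```python
from w import *
st();p=r.snapshot("wrist");S=r.snapshot("side")
print(ringfit(p,(605,-224),22),ringfit(S,(605,-224),22));st()
```

```text
t15.95 [ 589.3 -219.7   -7.4] [180.    0.   74.5] gap-0.2 grip 0.0 F [ 0.4  0.8 -0. ] j6 -10
[(3014.4775390625, np.float64(619.0), np.float64(-228.0)), (3015.0126953125, np.float64(619.0), np.float64(-227.0)), (3070.2138671875, np.float64(618.0), np.float64(-226.0))] [(2079.208984375, np.float64(618.0), np.float64(-227.0)), (2128.6474609375, np.float64(619.0), np.float64(-226.0)), (2160.0576171875, np.float64(619.0), np.float64(-227.0))]
t16.05 [ 589.5 -219.7   -7.4] [180.    0.   74.5] gap-0.0 grip 0.0 F [-1.1  0.7 -1. ] j6 -10
```

Still above the wire at TCP −7, so the real fingertips end at least 18 mm short of the reported TCP. I'll find the bench by feel, inside the ring.

>>> carry_out(
  commands=[
    {"jaw": 0.0,"translation": [0,0,-0.006],"spin": 0},
    {"jaw": 0.0,"translation": [0,0.013,0],"spin": 0},
    {"jaw": 0.0,"translation": [0,0.011,0],"spin": 0},
    {"jaw": 0.0,"translation": [0,0,0.006],"spin": 0},
    {"jaw": 0.0,"translation": [0,0,0.004],"spin": 0},
    {"jaw": 0.0,"translation": [0,0,0.003],"spin": 0},
    {"jaw": 0.0,"translation": [0,0,0],"spin": 0},
    {"jaw": 0.0,"translation": [0,0,0],"spin": 0},
  ],
)

```text
time: 16.72
tool_pos: [611.2, -225.6, -15.5]
tcp_rot: [-179.9, -0.0, 74.5]
ft_force: [0.0, 0.1, 0.9]
finger_gap: -0.1
grip_force: 0.0
```

>>> carry_out(
  commands=[
    {"jaw": 0.0,"translation": [0,0,0.001],"spin": 0},
    {"jaw": 0.0,"translation": [0,0,0.001],"spin": 0},
    {"jaw": 0.0,"translation": [0,0,0.001],"spin": 0},
    {"jaw": 0.0,"translation": [0,0,0],"spin": 0},
    {"jaw": 0.0,"translation": [0,0,0],"spin": 0},
    {"jaw": 0.0,"translation": [0,0,0],"spin": 0},
    {"jaw": 0.0,"translation": [0,0,0],"spin": 0},
    {"jaw": 0.0,"translation": [0,0,0],"spin": 0},
  ],
)

```text
time: 17.38
tool_pos: [612.4, -226.1, -17.5]
tcp_rot: [180.0, 0.0, 74.5]
ft_force: [0.4, -0.5, 0.3]
finger_gap: -0.2
grip_force: 0.0
```

>>> carry_out(
  commands=[
    {"jaw": 0.0,"translation": [0,0,0.001],"spin": 0},
    {"jaw": 0.0,"translation": [0,0,0.001],"spin": 0},
    {"jaw": 0.0,"translation": [0,0,0.001],"spin": 0},
    {"jaw": 0.0,"translation": [0,0,0.001],"spin": 0},
    {"jaw": 0.0,"translation": [0,0,0],"spin": 0},
    {"jaw": 0.0,"translation": [0,0,0],"spin": 0},
    {"jaw": 0.0,"translation": [0,0,0],"spin": 0},
    {"jaw": 0.0,"translation": [0,0,0],"spin": 0},
  ],
)

```text
time: 18.05
tool_pos: [612.7, -226.2, -21.1]
tcp_rot: [179.9, 0.0, 74.5]
ft_force: [-0.3, -0.4, 4.1]
finger_gap: -0.2
grip_force: 0.1
```

Run:
```python
from w import *
st();p=r.snapshot("wrist");S=r.snapshot("side")
a=cv2.resize(p["pixels"][150:330,190:400],(490,420),interpolation=2)
b=cv2.resize(S["pixels"][290:350,290:334],(308,420),interpolation=2)
cv2.imwrite("pics/w6.png",np.hstack([a,b]))
```

```text
t18.05 [ 612.7 -226.2  -21.1] [179.9   0.   74.5] gap-0.2 grip 0.05317355790793954 F [-0.3 -0.4  4.1] j6 -9
```

View pics/w6.png

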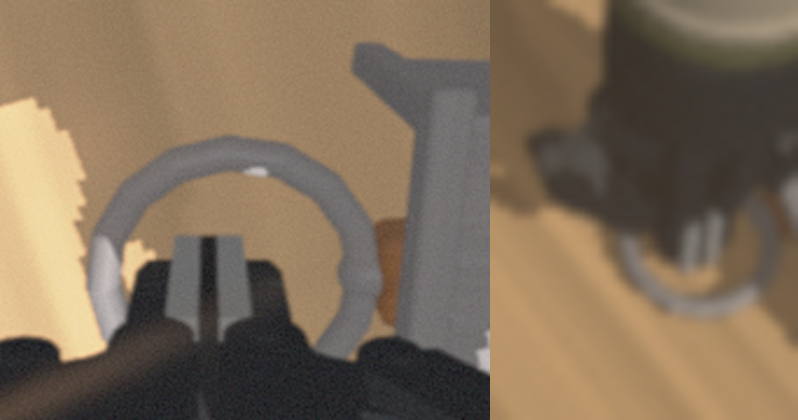

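Contact at reported z −21: 4 N up, with the closed fingers standing inside the ring. The crop shows fingers at (208,290) in a ring centred at (238,260), so the true fingertip height is the reported z plus about 20 mm. Raise 2 mm and draw it out.

>>> carry_out(
  commands=[
    {"jaw": 0.0,"translation": [0,0,-0.002],"spin": 0},
    {"jaw": 0.0,"translation": [0,-0.005,0],"spin": 0},
    {"jaw": 0.0,"translation": [0,-0.012,0],"spin": 0},
    {"jaw": 0.0,"translation": [0,-0.012,0],"spin": 0},
    {"jaw": 0.0,"translation": [0,-0.012,0],"spin": 0},
    {"jaw": 0.0,"translation": [0,-0.012,0],"spin": 0},
    {"jaw": 0.0,"translation": [0,-0.012,0],"spin": 0},
    {"jaw": 0.0,"translation": [0,-0.01,0],"spin": 0},
  ],
)

```text
time: 18.82
tool_pos: [538.8, -205.6, -20.0]
tcp_rot: [-180.0, -0.0, 74.5]
ft_force: [1.2, -0.7, 1.0]
finger_gap: 0.2
grip_force: 0.8
```

Run:
```python
from w import *
s=st();S=r.snapshot("side");p=r.snapshot("wrist");c=np.array(s["tool_pos"])[:2]+[5,-1]
print(ringfit(p,c,12),ringfit(S,c,12))
```

```text
t18.82 [ 538.8 -205.6  -20. ] [-180.    -0.    74.5] gap0.2 grip 0.7656451459047275 F [ 1.2 -0.7  1. ] j6 -10
[(2213.775390625, np.float64(552.8442121148273), np.float64(-208.5540238038547)), (2248.359375, np.float64(553.8442121148273), np.float64(-209.5540238038547)), (2284.7265625, np.float64(553.8442121148273), np.float64(-208.5540238038547))] [(1839.8251953125, np.float64(554.8442121148273), np.float64(-210.5540238038547)), (1857.0947265625, np.float64(554.8442121148273), np.float64(-208.5540238038547)), (1895.88671875, np.float64(554.8442121148273), np.float64(-209.5540238038547))]
```

The ring follows, now at (554,−209). Carry on drawing.

>>> carry_out(
  commands=[
    {"jaw": 0.0,"translation": [0,-0.013,0],"spin": 0},
    {"jaw": 0.0,"translation": [0,-0.013,0],"spin": 0},
    {"jaw": 0.0,"translation": [0,-0.013,0],"spin": 0},
    {"jaw": 0.0,"translation": [0,-0.013,0],"spin": 0},
    {"jaw": 0.0,"translation": [0,-0.013,0],"spin": 0},
    {"jaw": 0.0,"translation": [0,-0.013,0],"spin": 0},
    {"jaw": 0.0,"translation": [0,-0.013,0],"spin": 0},
    {"jaw": 0.0,"translation": [0,-0.01,0],"spin": 0},
  ],
)

```text
time: 19.58
tool_pos: [442.4, -178.8, -19.6]
tcp_rot: [180.0, 0.0, 74.5]
ft_force: [1.5, -0.6, 0.5]
finger_gap: -0.0
grip_force: 0.8
```

>>> carry_out(
  commands=[
    {"jaw": 0.0,"translation": [0,0,0],"spin": 0},
    {"jaw": 0.0,"translation": [0,0.003,0],"spin": 0},
    {"jaw": 0.0,"translation": [0,0,-0.02],"spin": 0},
    {"jaw": 0.0,"translation": [0,0,-0.03],"spin": 0},
    {"jaw": 0.045,"translation": [0,0,-0.035],"spin": 0.125},
    {"jaw": 0.045,"translation": [0,0,-0.035],"spin": 0.125},
    {"jaw": 0.045,"translation": [0,0,0],"spin": 0.125},
    {"jaw": 0.045,"translation": [0,0,0],"spin": 0.125},
  ],
)

```text
time: 20.25
tool_pos: [448.9, -181.3, 104.1]
tcp_rot: [179.6, -0.1, 45.5]
ft_force: [0.2, -0.5, -0.2]
finger_gap: 44.8
grip_force: 0.0
```

Run:
```python
from w import *
s=st();S=r.snapshot("side");p=r.snapshot("wrist");T=r.snapshot("top");c=(450,-181)
print(ringfit(S,c,14),ringfit(T,c,14))
for n,q in(("S",S),("w",p),("T",T)):
    for t in("rake","rake_ring","rake_crown","rake_tip"):
        for d in r.landmark_of(q,t)[:3]:print(n,t,np.array(d["xy"]),round(d["score"],2),atz(q,d["xy"],0 if t=="rake" else 7))
```

```text
t20.25 [ 448.9 -181.3  104.1] [179.6  -0.1  45.5] gap44.8 grip 0.0 F [ 0.2 -0.5 -0.2] j6 16
[(4286.888671875, np.float64(456.0), np.float64(-181.0)), (4319.2392578125, np.float64(457.0), np.float64(-182.0)), (4320.0, np.float64(456.0), np.float64(-182.0))] [(577.814453125, np.float64(451.0), np.float64(-180.0)), (582.423828125, np.float64(452.0), np.float64(-180.0)), (583.6494140625, np.float64(452.0), np.float64(-181.0))]
S rake [281.3 335.5] 0.81 [ 522.4 -194.8    0. ]
S rake [331.7 246.5] 0.63 [812.6 -43.6  -0. ]
S rake [317.3 332.9] 0.49 [ 602.  -240.5    0. ]
S rake_ring [347.5 264.8] 0.71 [ 802.6 -125.3    7. ]
S rake_ring [256.9 342.3] 0.67 [ 459.9 -178.5    7. ]
S rake_ring [214.5 292.5] 0.53 [442.4   8.2   7. ]
S rake_crown [353.  270.1] 0.77 [ 803.2 -148.2    7. ]
S rake_crown [246.  346.8] 0.6 [ 431.4 -173.3    7. ]
S rake_tip [318.  329.5] 0.96 [ 606.6 -236.7    7. ]
S rake_tip [324.  224.4] 0.81 [845.4  34.6   7. ]
w rake [354.5 160.2] 0.89 [ 518.8 -200.3    0. ]
w rake_crown [256.6 214.4] 0.63 [ 429.3 -174.     7. ]
w rake_tip [475.8 120.6] 0.67 [ 606.1 -243.1    7. ]
T rake [346.9 251.9] 0.52 [ 515.2 -207.3    0. ]
T rake_ring [338.1 267.6] 0.57 [ 462.6 -177.     7. ]
T rake_ring [318.8 167.8] 0.52 [ 798.9 -111.5    7. ]
T rake_crown [331.3 167.1] 0.8 [ 802.5 -154.2    7. ]
T rake_crown [338.3 280.1] 0.5 [ 422.4 -177.6    7. ]
T rake_crown [354.5 225.9] 0.22 [ 601.6 -231.9    7. ]
T rake_tip [276.1 153.6] 0.76 [845.4  35.3   7. ]
T rake_tip [417.3 260.9] 0.56 [ 490.5 -437.8    7. ]
T rake_tip [357.5 223.5] 0.53 [ 610. -242.    7.]
```

The rake is out: ring at (456,−181), tip at (606,−240), origin about (517,−198), yaw about 165°. Next, turn and go over the rear of the grip.

>>> carry_out(
  commands=[
    {"jaw": 0.045,"translation": [0,0,0],"spin": 0.125},
    {"jaw": 0.045,"translation": [0,0,0],"spin": 0.125},
    {"jaw": 0.045,"translation": [0,0,0],"spin": 0.125},
    {"jaw": 0.045,"translation": [0,0,0],"spin": 0.125},
    {"jaw": 0.045,"translation": [0,0,0],"spin": 0.125},
    {"jaw": 0.045,"translation": [0,0,0],"spin": 0.125},
    {"jaw": 0.045,"translation": [0,0,0],"spin": 0.125},
    {"jaw": 0.045,"translation": [0,0,0],"spin": 0.125},
  ],
)

```text
time: 21.67
tool_pos: [445.6, -179.8, 100.4]
tcp_rot: [180.0, -0.0, -11.8]
ft_force: [-0.3, 0.5, -0.3]
finger_gap: 45.0
grip_force: 0.0
```

>>> carry_out(
  commands=[
    {"jaw": 0.045,"translation": [0,0,0],"spin": 0.05},
    {"jaw": 0.045,"translation": [0.03,0,0],"spin": 0},
    {"jaw": 0.045,"translation": [0.03,0,0],"spin": 0},
    {"jaw": 0.045,"translation": [0.03,0,0],"spin": 0},
    {"jaw": 0.045,"translation": [0,0,0.02],"spin": 0},
    {"jaw": 0.045,"translation": [0,0,0.02],"spin": 0},
    {"jaw": 0.045,"translation": [0,0,0],"spin": 0},
    {"jaw": 0.045,"translation": [0,0,0],"spin": 0},
  ],
)

```text
time: 22.33
tool_pos: [531.4, -201.3, 59.0]
tcp_rot: [-180.0, 0.2, -14.3]
ft_force: [0.1, 0.6, 0.1]
finger_gap: 45.0
grip_force: 0.0
```

Run:
```python
from w import *
s=st();p=r.snapshot("wrist")
for t in("rake","rake_ring","rake_tip"):
    for d in r.landmark_of(p,t)[:2]:print(t,np.array(d["xy"]),round(d["score"],2),atz(p,d["xy"],0 if t=="rake" else 7))
h=cv2.cvtColor(p["pixels"],cv2.COLOR_BGR2HSV)
for X in((517.4,-197.6,14),(536.8,-202.7,14),(500,-193,14),(585,-215,7)): print(X,proj(p,X))
L=r.regions_of(p,"rake")
for d in L[:2]:
    ys,xs=np.nonzero(d["pixels"]);print(d["score"],len(xs),xs.min(),xs.max(),ys.min(),ys.max())
    for y in range(ys.min(),ys.max(),8):
        x=xs[ys==y]; print(y,x.min(),x.max(),end="; ") if len(x) else 0
S=r.snapshot("side")
print(ringfit(S,(454,-181),10))
```

```text
t22.33 [ 531.4 -201.3   59. ] [-180.     0.2  -14.3] gap45.0 grip 0.0 F [0.1 0.6 0.1] j6 78
rake [280.5 237.7] 0.85 [ 515.8 -199.5    0. ]
rake_ring [278.3 346.2] 0.63 [ 429.8 -175.8    7. ]
rake_tip [306.9 102.2] 0.68 [ 604.1 -239.6    7. ]
(517.4, -197.6, 14) [277.4 243.1]
(536.8, -202.7, 14) [277.5 215.7]
(500, -193, 14) [277.2 266.6]
(585, -215, 7) [277.5 141.1]
0.97 5470 241 318 91 350
91 290 294; 99 277 313; 107 276 286; 115 276 285; 123 277 284; 131 277 284; 139 277 285; 147 276 285; 155 276 285; 163 276 285; 171 276 285; 179 276 285; 187 277 285; 195 267 293; 203 266 293; 211 266 292; 219 266 293; 227 266 293; 235 266 293; 243 266 293; 251 266 293; 259 266 292; 267 267 292; 275 267 292; 283 266 292; 291 255 304; 299 248 311; 307 244 315; 315 242 317; 323 242 317; 331 244 314; 339 251 308; 347 263 296; [(4277.943359375, np.float64(456.0), np.float64(-181.0)), (4318.583984375, np.float64(457.0), np.float64(-182.0)), (4320.0, np.float64(456.0), np.float64(-182.0))]
```

The grip shows at columns 266–293, rows 191–287, so it is straight and centred under the tool. Go 8 mm further back, then down and close.

>>> carry_out(
  commands=[
    {"jaw": 0.045,"translation": [0.007,0,0.02],"spin": 0},
    {"jaw": 0.045,"translation": [0,0,0.02],"spin": 0},
    {"jaw": 0.045,"translation": [0,0,0.015],"spin": 0},
    {"jaw": 0.045,"translation": [0,0,0.01],"spin": 0},
    {"jaw": 0.045,"translation": [0,0,0.008],"spin": 0},
    {"jaw": 0.045,"translation": [0,0,0.004],"spin": 0},
    {"jaw": 0.045,"translation": [0,0,0],"spin": 0},
    {"jaw": 0.045,"translation": [0,0,0],"spin": 0},
  ],
)

```text
time: 23.3
tool_pos: [540.0, -204.0, -15.9]
tcp_rot: [180.0, -0.0, -14.3]
ft_force: [0.6, 0.1, -0.4]
finger_gap: 44.7
grip_force: 0.0
```

>>> carry_out(
  commands=[
    {"jaw": 0.0,"translation": [0,0,0],"spin": 0},
    {"jaw": 0.0,"translation": [0,0,0],"spin": 0},
    {"jaw": 0.0,"translation": [0,0,0],"spin": 0},
    {"jaw": 0.0,"translation": [0,0,0],"spin": 0},
    {"jaw": 0.0,"translation": [0,0,0],"spin": 0},
    {"jaw": 0.0,"translation": [0,0,0],"spin": 0},
    {"jaw": 0.0,"translation": [0,0,0],"spin": 0},
    {"jaw": 0.0,"translation": [0,0,0],"spin": 0},
  ],
  squeeze=60,
)

```text
time: 23.97
tool_pos: [540.5, -204.1, -15.3]
tcp_rot: [180.0, -0.1, -14.3]
ft_force: [-1.4, -0.1, 6.7]
finger_gap: 16.5
grip_force: 58.5
```

Gap 16.5 on a 20 mm grip, with upward force: it sits too high on the rounding. Open, 5 mm lower, close again.

>>> carry_out(
  commands=[
    {"jaw": 0.035,"translation": [0,0,0],"spin": 0},
    {"jaw": 0.035,"translation": [0,0,0],"spin": 0},
    {"jaw": 0.035,"translation": [0,0,0],"spin": 0},
    {"jaw": 0.035,"translation": [0,0,0.002],"spin": 0},
    {"jaw": 0.035,"translation": [0,0,0.002],"spin": 0},
    {"jaw": 0.035,"translation": [0,0,0.001],"spin": 0},
    {"jaw": 0.035,"translation": [0,0,0],"spin": 0},
    {"jaw": 0.035,"translation": [0,0,0],"spin": 0},
  ],
)

```text
time: 24.63
tool_pos: [539.4, -203.6, -21.9]
tcp_rot: [-180.0, 0.0, -14.3]
ft_force: [-0.7, -0.2, 0.1]
finger_gap: 35.1
grip_force: 0.0
```

>>> carry_out(
  commands=[
    {"jaw": 0.0,"translation": [0,0,0],"spin": 0},
    {"jaw": 0.0,"translation": [0,0,0],"spin": 0},
    {"jaw": 0.0,"translation": [0,0,0],"spin": 0},
    {"jaw": 0.0,"translation": [0,0,0],"spin": 0},
    {"jaw": 0.0,"translation": [0,0,0],"spin": 0},
    {"jaw": 0.0,"translation": [0,0,0],"spin": 0},
    {"jaw": 0.0,"translation": [0,0,0],"spin": 0},
    {"jaw": 0.0,"translation": [0,0,0],"spin": 0},
  ],
  squeeze=60,
)

```text
time: 25.3
tool_pos: [539.8, -203.9, -21.3]
tcp_rot: [180.0, -0.0, -14.3]
ft_force: [-0.5, -0.8, 4.6]
finger_gap: 17.7
grip_force: 60.0
```

>>> carry_out(
  commands=[
    {"jaw": 0.0,"translation": [0,0,-0.005],"spin": 0},
    {"jaw": 0.0,"translation": [0,0,-0.01],"spin": 0},
    {"jaw": 0.0,"translation": [0,0,-0.015],"spin": 0},
    {"jaw": 0.0,"translation": [0,0,-0.015],"spin": 0},
    {"jaw": 0.0,"translation": [0,0,-0.015],"spin": 0},
    {"jaw": 0.0,"translation": [0,0,-0.015],"spin": 0},
    {"jaw": 0.0,"translation": [0,0,0],"spin": 0},
    {"jaw": 0.0,"translation": [0,0,0],"spin": 0},
  ],
)

```text
time: 25.97
tool_pos: [540.4, -204.1, 54.6]
tcp_rot: [180.0, -0.1, -14.3]
ft_force: [0.4, -0.9, -1.9]
finger_gap: 18.3
grip_force: 59.5
```

Run:
```python
from w import *
s=st();p=r.snapshot("wrist");S=r.snapshot("side")
from scipy.spatial.transform import Rotation as R
for n,q in(("w",p),("S",S)):
  for t in("rake","rake_ring","rake_crown","rake_tip"):
    for d in r.landmark_of(q,t)[:2]:print(n,t,np.array(d["xy"]),round(d["score"],2))
c=np.array(s["tool_pos"]);z0=s["tool_pos"][2]+20.5+5
for z in(z0-15,z0-5,z0,z0+10):
    print("ring at z",z,ringfit(p,c[:2]+83*np.array([-.969,.247]),10,z)[-1],ringfit(S,c[:2]+83*np.array([-.969,.247]),10,z)[-1])
a=cv2.resize(p["pixels"][60:420,130:430],(350,420),interpolation=2)
b=cv2.resize(S["pixels"][280:370,230:330],(444,400),interpolation=2);b=np.vstack([b,np.zeros((20,444,3),np.uint8)])
cv2.imwrite("pics/w7.png",np.hstack([a,b]))
```

```text
t25.97 [ 540.4 -204.1   54.6] [180.   -0.1 -14.3] gap18.3 grip 59.47211265563965 F [ 0.4 -0.9 -1.9] j6 79
w rake [279.4 307.2] 0.79
w rake_tip [323.6 106.4] 0.77
S rake [333.8 247.8] 0.69
S rake_ring [260.8 326.7] 0.83
S rake_ring [348.4 266.1] 0.59
S rake_crown [246.7 333.1] 0.6
S rake_crown [352.2 271.1] 0.55
S rake_tip [327.  324.2] 0.53
S rake_tip [224.8 143.7] 0.39
ring at z 65.10467297336652 (-85.05859375, np.float64(450.009744341908), np.float64(-181.63566813102733)) (4318.517578125, np.float64(462.009744341908), np.float64(-174.63566813102733))
ring at z 75.10467297336652 (102.3837890625, np.float64(454.009744341908), np.float64(-184.63566813102733)) (4320.0, np.float64(459.009744341908), np.float64(-179.63566813102733))
ring at z 80.10467297336652 (57.0830078125, np.float64(455.009744341908), np.float64(-174.63566813102733)) (4320.0, np.float64(457.009744341908), np.float64(-181.63566813102733))
ring at z 90.10467297336652 (26.8486328125, np.float64(466.009744341908), np.float64(-182.63566813102733)) (4319.0556640625, np.float64(455.009744341908), np.float64(-186.63566813102733))
```

View pics/w7.png

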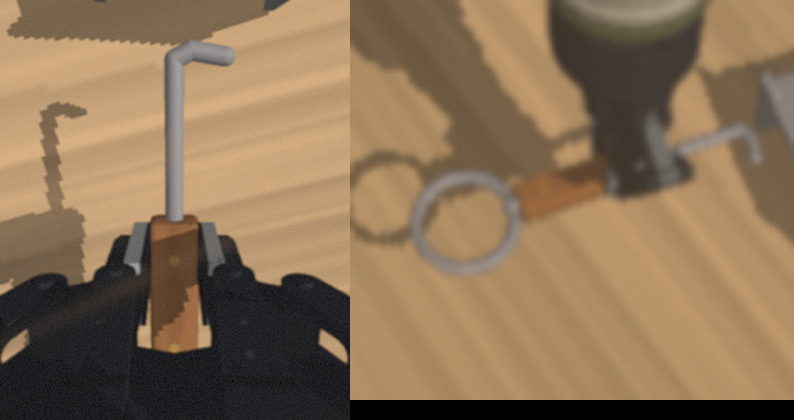

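The wrist crop shows the grip held square between the pads at (175,290). The side crop shows the rake level with its ring at (468,220). Lift and turn to face the hook.

>>> carry_out(
  commands=[
    {"jaw": 0.0,"translation": [0,0,-0.037],"spin": 0},
    {"jaw": 0.0,"translation": [0,0,-0.037],"spin": 0},
    {"jaw": 0.0,"translation": [0,0,-0.037],"spin": 0},
    {"jaw": 0.0,"translation": [0,0,-0.037],"spin": 0},
    {"jaw": 0.0,"translation": [0,0,-0.037],"spin": -0.06},
    {"jaw": 0.0,"translation": [0,0,0],"spin": -0.12},
    {"jaw": 0.0,"translation": [0,0,0],"spin": -0.12},
    {"jaw": 0.0,"translation": [0,0,0],"spin": -0.12},
  ],
)

```text
time: 27.13
tool_pos: [540.1, -204.0, 239.7]
tcp_rot: [179.9, -0.1, 10.1]
ft_force: [0.4, 0.5, -2.5]
finger_gap: 18.1
grip_force: 59.4
```

>>> carry_out(
  commands=[
    {"jaw": 0.0,"translation": [0,0,0],"spin": -0.12},
    {"jaw": 0.0,"translation": [0,0,0],"spin": -0.12},
    {"jaw": 0.0,"translation": [0,0,0],"spin": -0.12},
    {"jaw": 0.0,"translation": [0,0,0],"spin": -0.12},
    {"jaw": 0.0,"translation": [0,0,0],"spin": -0.12},
    {"jaw": 0.0,"translation": [0,0,0],"spin": -0.12},
    {"jaw": 0.0,"translation": [0,0,0],"spin": -0.12},
    {"jaw": 0.0,"translation": [0,0,0],"spin": -0.12},
  ],
)

```text
time: 27.8
tool_pos: [539.5, -203.7, 238.2]
tcp_rot: [-180.0, -0.0, 65.1]
ft_force: [-0.3, 0.3, -2.0]
finger_gap: 18.0
grip_force: 59.4
```

>>> carry_out(
  commands=[
    {"jaw": 0.0,"translation": [0,0,0],"spin": -0.12},
    {"jaw": 0.0,"translation": [0,0,0],"spin": -0.12},
    {"jaw": 0.0,"translation": [0,0,0],"spin": -0.12},
    {"jaw": 0.0,"translation": [0,0,0],"spin": -0.12},
    {"jaw": 0.0,"translation": [0,0,0],"spin": -0.12},
    {"jaw": 0.0,"translation": [0,0,0],"spin": -0.12},
    {"jaw": 0.0,"translation": [0,0,0],"spin": -0.12},
    {"jaw": 0.0,"translation": [0,0,0],"spin": -0.12},
  ],
)

```text
time: 28.47
tool_pos: [539.5, -203.7, 238.2]
tcp_rot: [-180.0, -0.0, 120.1]
ft_force: [-0.4, -0.5, -1.1]
finger_gap: 17.7
grip_force: 59.4
```

>>> carry_out(
  commands=[
    {"jaw": 0.0,"translation": [0,0,0],"spin": -0.12},
    {"jaw": 0.0,"translation": [0,0,0],"spin": -0.12},
    {"jaw": 0.0,"translation": [0,0,0],"spin": -0.12},
    {"jaw": 0.0,"translation": [0,0,0],"spin": -0.12},
    {"jaw": 0.0,"translation": [0,0,0],"spin": -0.12},
    {"jaw": 0.0,"translation": [0,0,0],"spin": -0.12},
    {"jaw": 0.0,"translation": [0,0,0],"spin": -0.12},
    {"jaw": 0.0,"translation": [0,0,0],"spin": -0.12},
  ],
)

```text
time: 29.13
tool_pos: [539.5, -203.7, 238.2]
tcp_rot: [180.0, -0.0, 175.1]
ft_force: [0.5, 0.4, -0.6]
finger_gap: 18.0
grip_force: 59.4
```

>>> carry_out(
  commands=[
    {"jaw": 0.0,"translation": [0,0,0],"spin": -0.1},
    {"jaw": 0.0,"translation": [0,0,0],"spin": -0.1},
    {"jaw": 0.0,"translation": [0,0,0],"spin": -0.095},
    {"jaw": 0.0,"translation": [-0.001,0.036,0],"spin": 0},
    {"jaw": 0.0,"translation": [-0.001,0.037,0],"spin": 0},
    {"jaw": 0.0,"translation": [-0.001,0.037,0],"spin": 0},
    {"jaw": 0.0,"translation": [-0.001,0.037,0],"spin": 0},
    {"jaw": 0.0,"translation": [-0.001,0.037,0],"spin": 0},
  ],
)

```text
time: 29.8
tool_pos: [506.6, -21.1, 238.3]
tcp_rot: [180.0, -0.0, -168.4]
ft_force: [0.5, 0.0, -1.6]
finger_gap: 18.1
grip_force: 59.5
```

>>> carry_out(
  commands=[
    {"jaw": 0.0,"translation": [-0.001,0.037,0],"spin": 0},
    {"jaw": 0.0,"translation": [-0.001,0.037,0],"spin": 0},
    {"jaw": 0.0,"translation": [-0.001,0.037,0],"spin": 0},
    {"jaw": 0.0,"translation": [-0.001,0.037,0],"spin": 0},
    {"jaw": 0.0,"translation": [-0.001,0.037,0],"spin": 0},
    {"jaw": 0.0,"translation": [-0.001,0.035,0],"spin": 0},
    {"jaw": 0.0,"translation": [0,0,0],"spin": 0},
    {"jaw": 0.0,"translation": [0,0,0],"spin": 0},
  ],
)

```text
time: 30.47
tool_pos: [468.0, 196.0, 238.2]
tcp_rot: [180.0, -0.0, -168.1]
ft_force: [-0.1, -1.5, -2.0]
finger_gap: 18.0
grip_force: 59.6
```

Run:
```python
from w import *
s=st();S=r.snapshot("side");T=r.snapshot("top")
y=np.radians(s["tcp_rot"][2]);d=-np.array([np.cos(y),np.sin(y)]);c=np.array(s["tool_pos"])[:2]+86.7*d
print("exp ring",c,"crown",c+26.5*d)
for z in(255,261,267,273):
    print(z,ringfit(S,c,9,z)[-1],ringfit(T,c,9,z)[-1])
for t in("rake_ring","rake_crown","hook_nose","gate_hinge","hook_seat"):
    for n,q in(("S",S),("T",T)):
        for k in r.landmark_of(q,t)[:2]:print(n,t,np.array(k["xy"]),round(k["score"],2))
print("exp px nose",proj(S,(616.5,224.8,250)),proj(T,(616.5,224.8,250)),"crown",proj(S,(*(c+26.5*d),266.5)),proj(T,(*(c+26.5*d),266.5)))
```

```text
t30.47 [468.  196.  238.2] [ 180.    -0.  -168.1] gap18.0 grip 59.61041450500488 F [-0.1 -1.5 -2. ] j6 -85
exp ring [552.9 213.8] crown [578.8 219.3]
255 (251.244140625, np.float64(559.8752735938178), np.float64(221.83820211801324)) (271.115234375, np.float64(554.8752735938178), np.float64(214.83820211801324))
261 (3093.8349609375, np.float64(556.8752735938178), np.float64(220.83820211801324)) (270.2353515625, np.float64(553.8752735938178), np.float64(213.83820211801324))
267 (2970.9970703125, np.float64(553.8752735938178), np.float64(213.83820211801324)) (267.7060546875, np.float64(552.8752735938178), np.float64(212.83820211801324))
273 (2798.1962890625, np.float64(550.8752735938178), np.float64(206.83820211801324)) (261.078125, np.float64(551.8752735938178), np.float64(211.83820211801324))
S rake_ring [204.3 162.1] 0.68
S rake_ring [350.3 263.9] 0.67
T rake_ring [320.1 168.7] 0.85
S rake_crown [211.7 158.8] 0.67
S rake_crown [349.3 270.8] 0.61
T rake_crown [329.6 166.4] 0.7
S hook_nose [226.2 155. ] 0.71
T hook_nose [205.7 204.2] 0.57
S gate_hinge [222.8 143.9] 0.8
S gate_hinge [221.7 154.2] 0.67
T gate_hinge [200.9 200.4] 0.65
S hook_seat [227.7 160.7] 0.84
T hook_seat [204.2 200.3] 0.81
exp px nose [223.2 158. ] [205.1 203.7] crown [211.5 159.3] [205.4 216.2]
```

Ring triangulates to (553,213.5,267) in both views, matching the prediction. The crown is 38 mm before the nose and about 10 mm above it. Shift sideways, lower 3 mm and approach.

>>> carry_out(
  commands=[
    {"jaw": 0.0,"translation": [0,-0.002,0.003],"spin": 0},
    {"jaw": 0.0,"translation": [-0.008,0,0],"spin": 0},
    {"jaw": 0.0,"translation": [-0.008,0,0],"spin": 0},
    {"jaw": 0.0,"translation": [-0.006,0,0],"spin": 0},
    {"jaw": 0.0,"translation": [-0.002,0,0],"spin": 0},
    {"jaw": 0.0,"translation": [0,0,0],"spin": 0},
    {"jaw": 0.0,"translation": [0,0,0],"spin": 0},
    {"jaw": 0.0,"translation": [0,0,0],"spin": 0},
  ],
)

```text
time: 31.73
tool_pos: [492.6, 197.1, 235.3]
tcp_rot: [-180.0, -0.0, -168.4]
ft_force: [-0.0, 0.6, -1.9]
finger_gap: 18.0
grip_force: 59.6
```

>>> carry_out(
  commands=[
    {"jaw": 0.0,"translation": [-0.003,0,0],"spin": 0},
    {"jaw": 0.0,"translation": [-0.003,0,0],"spin": 0},
    {"jaw": 0.0,"translation": [-0.003,0,0],"spin": 0},
    {"jaw": 0.0,"translation": [-0.002,0,0],"spin": 0},
    {"jaw": 0.0,"translation": [0,0,0],"spin": 0},
    {"jaw": 0.0,"translation": [0,0,0],"spin": 0},
    {"jaw": 0.0,"translation": [0,0,0],"spin": 0},
    {"jaw": 0.0,"translation": [0,0,0],"spin": 0},
  ],
)

```text
time: 32.4
tool_pos: [503.3, 199.2, 235.3]
tcp_rot: [-180.0, -0.0, -168.4]
ft_force: [-2.3, -0.6, -2.1]
finger_gap: 18.0
grip_force: 59.6
```

A 2 N push back, which matches the gate spring. Continue.

>>> carry_out(
  commands=[
    {"jaw": 0.0,"translation": [-0.003,0,0],"spin": 0},
    {"jaw": 0.0,"translation": [-0.003,0,0],"spin": 0},
    {"jaw": 0.0,"translation": [-0.003,0,0],"spin": 0},
    {"jaw": 0.0,"translation": [-0.003,0,0],"spin": 0},
    {"jaw": 0.0,"translation": [0,0,0],"spin": 0},
    {"jaw": 0.0,"translation": [0,0,0],"spin": 0},
    {"jaw": 0.0,"translation": [0,0,0],"spin": 0},
    {"jaw": 0.0,"translation": [0,0,0],"spin": 0},
  ],
)

```text
time: 33.07
tool_pos: [515.2, 201.6, 235.3]
tcp_rot: [-180.0, -0.0, -168.4]
ft_force: [-3.8, -2.0, -1.3]
finger_gap: 17.5
grip_force: 59.6
```

```bash
cat > chk.py <<'E'
from w import *
s=st();S=r.snapshot("side");T=r.snapshot("top")
y=np.radians(s["tcp_rot"][2]);d=-np.array([np.cos(y),np.sin(y)]);c=np.array(s["tool_pos"])[:2]+86.7*d;k=c+26.5*d-[616.5,224.8]
a=np.radians(12);print("crown in hanger",k@[np.cos(a),np.sin(a)],k@[-np.sin(a),np.cos(a)],"z",s["tool_pos"][2]+28.3,"exp ring",c)
z=s["tool_pos"][2]+28.3
for zz in(z-6,z,z+6):print(zz,ringfit(S,c,9,zz)[-1],ringfit(T,c,9,zz)[-1])
E
python3 chk.py
```

```text
t33.07 [515.2 201.6 235.3] [-180.    -0.  -168.4] gap17.5 grip 59.64629530906677 F [-3.8 -2.  -1.3] j6 -86
crown in hanger 9.242792027110303 -2.3489274868527343 z 263.6234479624903 exp ring [600.1 219.1]
257.6234479624903 (2242.36328125, np.float64(605.0739836997816), np.float64(227.07828836351987)) (-117.1123046875, np.float64(591.0739836997816), np.float64(227.07828836351987))
263.6234479624903 (2161.4111328125, np.float64(602.0739836997816), np.float64(220.07828836351987)) (-83.6103515625, np.float64(591.0739836997816), np.float64(227.07828836351987))
269.6234479624903 (2056.2724609375, np.float64(599.0739836997816), np.float64(213.07828836351987)) (-66.6962890625, np.float64(591.0739836997816), np.float64(227.07828836351987))
```

The ring keeps following the tool. Push 9 mm more, then start lowering.

>>> carry_out(
  commands=[
    {"jaw": 0.0,"translation": [-0.003,0.001,0],"spin": 0},
    {"jaw": 0.0,"translation": [-0.003,0.001,0],"spin": 0},
    {"jaw": 0.0,"translation": [-0.003,0,0],"spin": 0},
    {"jaw": 0.0,"translation": [0,0,0],"spin": 0},
    {"jaw": 0.0,"translation": [0,0,0.003],"spin": 0},
    {"jaw": 0.0,"translation": [0,0,0.003],"spin": 0},
    {"jaw": 0.0,"translation": [0,0,0.002],"spin": 0},
    {"jaw": 0.0,"translation": [0,0,0],"spin": 0},
  ],
)

```text
time: 33.83
tool_pos: [524.0, 205.6, 226.9]
tcp_rot: [180.0, 0.0, -168.4]
ft_force: [0.3, -0.4, -1.5]
finger_gap: 17.5
grip_force: 59.6
```

>>> carry_out(
  commands=[
    {"jaw": 0.0,"translation": [0,0,0.003],"spin": 0},
    {"jaw": 0.0,"translation": [0,0,0.003],"spin": 0},
    {"jaw": 0.0,"translation": [0,0,0.003],"spin": 0},
    {"jaw": 0.0,"translation": [0,0,0.003],"spin": 0},
    {"jaw": 0.0,"translation": [0,0,0],"spin": 0},
    {"jaw": 0.0,"translation": [0,0,0],"spin": 0},
    {"jaw": 0.0,"translation": [0,0,0],"spin": 0},
    {"jaw": 0.0,"translation": [0,0,0],"spin": 0},
  ],
)

```text
time: 34.5
tool_pos: [523.8, 205.5, 215.6]
tcp_rot: [180.0, 0.0, -168.4]
ft_force: [-0.3, 0.2, -1.4]
finger_gap: 18.0
grip_force: 59.6
```

The gate's force has gone and the wire is about 11 mm below the nose top, inside the hook. Lower to the bow.

>>> carry_out(
  commands=[
    {"jaw": 0.0,"translation": [0,0,0.003],"spin": 0},
    {"jaw": 0.0,"translation": [0,0,0.003],"spin": 0},
    {"jaw": 0.0,"translation": [0,0,0.003],"spin": 0},
    {"jaw": 0.0,"translation": [0,0,0.001],"spin": 0},
    {"jaw": 0.0,"translation": [0,0,0.001],"spin": 0},
    {"jaw": 0.0,"translation": [0,0,0],"spin": 0},
    {"jaw": 0.0,"translation": [0,0,0],"spin": 0},
    {"jaw": 0.0,"translation": [0,0,0],"spin": 0},
  ],
)

```text
time: 35.17
tool_pos: [523.7, 205.5, 204.6]
tcp_rot: [180.0, 0.0, -168.4]
ft_force: [0.1, -0.5, -2.2]
finger_gap: 17.8
grip_force: 59.7
```

```bash
python3 chk.py
```

```text
t35.17 [523.7 205.5 204.6] [ 180.     0.  -168.4] gap17.8 grip 59.65292751789093 F [ 0.1 -0.5 -2.2] j6 -85
crown in hanger 18.45241532253293 -0.3002903879233303 z 232.86976233843308 exp ring [608.7 223. ]
226.86976233843308 (1735.3486328125, np.float64(613.6570282913771), np.float64(230.99398889688848)) (-29.693359375, np.float64(599.6570282913771), np.float64(230.99398889688848))
232.86976233843308 (1630.650390625, np.float64(610.6570282913771), np.float64(224.99398889688848)) (-30.6396484375, np.float64(599.6570282913771), np.float64(230.99398889688848))
238.86976233843308 (1577.7880859375, np.float64(607.6570282913771), np.float64(217.99398889688848)) (-44.9541015625, np.float64(599.6570282913771), np.float64(230.99398889688848))
```

The wire is at z≈233, nearly seated. I'll ease the grip to 20 N and lower along an arc about the bow, so the rake pivots in the pads before release.

>>> carry_out(
  commands=[
    {"jaw": 0.0,"translation": [0,0,0.002],"spin": 0},
    {"jaw": 0.0,"translation": [-0.0005,0,0.008],"spin": 0},
    {"jaw": 0.0,"translation": [-0.0005,0,0.008],"spin": 0},
    {"jaw": 0.0,"translation": [-0.0015,0,0.008],"spin": 0},
    {"jaw": 0.0,"translation": [-0.0015,0,0.007],"spin": 0},
    {"jaw": 0.0,"translation": [0,0,0],"spin": 0},
    {"jaw": 0.0,"translation": [0,0,0],"spin": 0},
    {"jaw": 0.0,"translation": [0,0,0],"spin": 0},
  ],
  squeeze=20,
)

```text
time: 35.93
tool_pos: [527.1, 206.1, 170.9]
tcp_rot: [-180.0, -0.1, -168.4]
ft_force: [0.5, 1.2, 2.2]
finger_gap: 17.9
grip_force: 58.3
```

Fz changed from −2 to +2 N, so the crown rests in the bow and the rake is pivoting. Continue.

>>> carry_out(
  commands=[
    {"jaw": 0.0,"translation": [-0.0025,0,0.007],"spin": 0},
    {"jaw": 0.0,"translation": [-0.003,0,0.008],"spin": 0},
    {"jaw": 0.0,"translation": [-0.003,0,0.007],"spin": 0},
    {"jaw": 0.0,"translation": [-0.003,0,0.006],"spin": 0},
    {"jaw": 0.0,"translation": [0,0,0],"spin": 0},
    {"jaw": 0.0,"translation": [0,0,0],"spin": 0},
    {"jaw": 0.0,"translation": [0,0,0],"spin": 0},
    {"jaw": 0.0,"translation": [0,0,0],"spin": 0},
  ],
  squeeze=20,
)

```text
time: 36.6
tool_pos: [538.2, 208.5, 143.0]
tcp_rot: [-180.0, -0.1, -168.4]
ft_force: [-0.7, -0.2, -0.1]
finger_gap: 17.8
grip_force: 53.1
```

Run:
```python
from w import *
s=st();S=r.snapshot("side");T=r.snapshot("top")
for n,q in(("S",S),("T",T)):
  for t in("rake","rake_ring","rake_crown","rake_tip","hook_seat","gate"):
    for d in r.landmark_of(q,t)[:3]:print(n,t,np.array(d["xy"]),round(d["score"],2))
a=np.radians(12);u=np.array([np.cos(a),np.sin(a),0])
for th in(0,15,30,45):
    th=np.radians(th);C=np.array([616.5,224.8,0])+21*u+[0,0,231.5];w=-u*np.cos(th)-np.array([0,0,1])*np.sin(th)
    print(np.degrees(th),"S crown",proj(S,C),"orig",proj(S,C+90*w),"tip",proj(S,C+186*w),"| T orig",proj(T,C+90*w),"tip",proj(T,C+186*w))
```

```text
t36.60 [538.2 208.5 143. ] [-180.    -0.1 -168.4] gap17.8 grip 53.10263514518738 F [-0.7 -0.2 -0.1] j6 -86
S rake [332.9 246.8] 0.69
S rake [215.  181.4] 0.66
S rake_ring [224.9 164. ] 0.66
S rake_ring [345.  265.8] 0.58
S rake_ring [216.  294.2] 0.46
S rake_crown [233.9 159.1] 0.81
S rake_crown [350.7 273. ] 0.78
S rake_tip [183.6 206.7] 0.76
S rake_tip [326.6 222.5] 0.56
S hook_seat [185.5 203.9] 0.7
S hook_seat [232.1 159. ] 0.62Traceback (most recent call last):
  File "<stdin>", line 5, in <module>
ValueError: it knows: bottle, carton, gate_hinge, hanger, hanger_arm, hood, hook_nose, hook_seat, jar, mallet, mouth_top, rake, rake_crown, rake_ring, rake_tip
```

The crown sits on the seat pixel (234,159). Release and back straight off.

>>> carry_out(
  commands=[
    {"jaw": 0.06,"translation": [0,0,0],"spin": 0},
    {"jaw": 0.06,"translation": [0,0,0],"spin": 0},
    {"jaw": 0.06,"translation": [0.02,0,0],"spin": 0},
    {"jaw": 0.06,"translation": [0.04,0,0],"spin": 0},
    {"jaw": 0.06,"translation": [0.04,0,0],"spin": 0},
    {"jaw": 0.06,"translation": [0.03,0,0],"spin": 0},
    {"jaw": 0.06,"translation": [0,0,0],"spin": 0},
    {"jaw": 0.06,"translation": [0,0,0],"spin": 0},
  ],
)

```text
time: 37.62
tool_pos: [410.7, 182.3, 143.6]
tcp_rot: [180.0, 0.1, -168.3]
ft_force: [0.4, -0.2, 0.4]
finger_gap: 59.8
grip_force: 0.0
```

```bash
cat > sway.py <<'E'
from w import *
def sway(N):
    a=np.radians(12);u=np.array([np.cos(a),np.sin(a),0]);C=np.array([616.5,224.8,231.5])+21*u;out=[]
    for i in range(N):
        S=r.snapshot("side");best=None
        for t,L in(("rake_tip",186),("rake",90)):
            D=[d for d in r.landmark_of(S,t) if np.hypot(*(np.array(d["xy"])-proj(S,C)))<110 and d["xy"][0]<300]
            th=np.radians(np.arange(-100,100))
            for d in D[:1]:
                e=[np.hypot(*(proj(S,C+L*(u*np.sin(k)-np.array([0,0,1])*np.cos(k)))-d["xy"])) for k in th]
                j=int(np.argmin(e));out.append((i,t[-4:],int(np.degrees(th[j]).round()),round(e[j],1),round(d["score"],2)))
    return out
if __name__=="__main__":
    st();print(*sway(int(sys.argv[1])),sep="\n");st()
    S=r.snapshot("side")
    for t in("rake_crown","hook_seat","hook_nose"):
        for d in r.landmark_of(S,t)[:2]:print(t,np.array(d["xy"]),round(d["score"],2))
E
python3 sway.py 8
```

```text
t37.62 [410.7 182.3 143.6] [ 180.     0.1 -168.3] gap59.8 grip 0.0 F [ 0.4 -0.2  0.4] j6 -84
(0, '_tip', -38, np.float64(1.9), 0.92)
(0, 'rake', -24, np.float64(0.5), 0.74)
(1, '_tip', -39, np.float64(5.6), 0.66)
(1, 'rake', -20, np.float64(2.8), 0.86)
(2, '_tip', 12, np.float64(10.3), 0.8)
(2, 'rake', 31, np.float64(3.5), 0.47)
(3, '_tip', 29, np.float64(7.0), 0.46)
(3, 'rake', 45, np.float64(2.3), 0.49)
(4, '_tip', -7, np.float64(0.9), 0.74)
(4, 'rake', 10, np.float64(2.2), 0.79)
(5, '_tip', -32, np.float64(0.7), 0.89)
(5, 'rake', -14, np.float64(2.0), 0.53)
(6, '_tip', -16, np.float64(9.7), 0.87)
(6, 'rake', 0, np.float64(1.7), 0.5)
(7, '_tip', 15, np.float64(12.3), 0.73)
(7, 'rake', 32, np.float64(3.2), 0.65)
t38.82 [411.5 182.4 143.4] [-180.     0.  -168.4] gap60.3 grip 0.0 F [ 0.8  1.1 -0.2] j6 -84
rake_crown [230.4 157.7] 0.83
rake_crown [347.9 269.6] 0.83
hook_seat [229.9 160.3] 0.88
hook_nose [220.6 154.1] 0.81
hook_nose [222.  142.4] 0.37
```

Hanging and swaying about ±35°, so let it settle.

>>> carry_out(
  commands=[
    {"jaw": 0.06,"translation": [0,0,-0.01],"spin": 0},
    {"jaw": 0.06,"translation": [0,0,0],"spin": 0},
    {"jaw": 0.06,"translation": [0,0,0],"spin": 0},
    {"jaw": 0.06,"translation": [0,0,0],"spin": 0},
    {"jaw": 0.06,"translation": [0,0,0],"spin": 0},
    {"jaw": 0.06,"translation": [0,0,0],"spin": 0},
    {"jaw": 0.06,"translation": [0,0,0],"spin": 0},
    {"jaw": 0.06,"translation": [0,0,0],"spin": 0},
  ],
)

```text
time: 39.68
tool_pos: [411.4, 182.3, 153.2]
tcp_rot: [-180.0, -0.0, -168.4]
ft_force: [0.7, 0.2, 0.2]
finger_gap: 60.0
grip_force: 0.0
```

>>> carry_out(
  commands=[
    {"jaw": 0.06,"translation": [0,0,0],"spin": 0},
    {"jaw": 0.06,"translation": [0,0,0],"spin": 0},
    {"jaw": 0.06,"translation": [0,0,0],"spin": 0},
    {"jaw": 0.06,"translation": [0,0,0],"spin": 0},
    {"jaw": 0.06,"translation": [0,0,0],"spin": 0},
    {"jaw": 0.06,"translation": [0,0,0],"spin": 0},
    {"jaw": 0.06,"translation": [0,0,0],"spin": 0},
    {"jaw": 0.06,"translation": [0,0,0],"spin": 0},
  ],
)

```text
time: 40.35
tool_pos: [411.5, 182.4, 153.4]
tcp_rot: [180.0, -0.0, -168.4]
ft_force: [0.7, -0.8, 0.1]
finger_gap: 59.5
grip_force: 0.0
```

>>> carry_out(
  commands=[
    {"jaw": 0.06,"translation": [0,0,0],"spin": 0},
    {"jaw": 0.06,"translation": [0,0,0],"spin": 0},
    {"jaw": 0.06,"translation": [0,0,0],"spin": 0},
    {"jaw": 0.06,"translation": [0,0,0],"spin": 0},
    {"jaw": 0.06,"translation": [0,0,0],"spin": 0},
    {"jaw": 0.06,"translation": [0,0,0],"spin": 0},
    {"jaw": 0.06,"translation": [0,0,0],"spin": 0},
    {"jaw": 0.06,"translation": [0,0,0],"spin": 0},
  ],
)

```text
time: 41.02
tool_pos: [411.5, 182.3, 153.4]
tcp_rot: [-180.0, -0.0, -168.4]
ft_force: [0.6, -0.1, 0.6]
finger_gap: 59.9
grip_force: 0.0
```

>>> carry_out(
  commands=[
    {"jaw": 0.06,"translation": [0,0,0],"spin": 0},
    {"jaw": 0.06,"translation": [0,0,0],"spin": 0},
    {"jaw": 0.06,"translation": [0,0,0],"spin": 0},
    {"jaw": 0.06,"translation": [0,0,0],"spin": 0},
    {"jaw": 0.06,"translation": [0,0,0],"spin": 0},
    {"jaw": 0.06,"translation": [0,0,0],"spin": 0},
    {"jaw": 0.06,"translation": [0,0,0],"spin": 0},
    {"jaw": 0.06,"translation": [0,0,0],"spin": 0},
  ],
)

```text
time: 41.68
tool_pos: [411.5, 182.4, 153.4]
tcp_rot: [180.0, -0.0, -168.4]
ft_force: [0.2, -0.8, 0.3]
finger_gap: 59.8
grip_force: 0.0
```

>>> carry_out(
  commands=[
    {"jaw": 0.06,"translation": [0,0,0],"spin": 0},
    {"jaw": 0.06,"translation": [0,0,0],"spin": 0},
    {"jaw": 0.06,"translation": [0,0,0],"spin": 0},
    {"jaw": 0.06,"translation": [0,0,0],"spin": 0},
    {"jaw": 0.06,"translation": [0,0,0],"spin": 0},
    {"jaw": 0.06,"translation": [0,0,0],"spin": 0},
    {"jaw": 0.06,"translation": [0,0,0],"spin": 0},
    {"jaw": 0.06,"translation": [0,0,0],"spin": 0},
  ],
)

```text
time: 42.35
tool_pos: [411.5, 182.4, 153.4]
tcp_rot: [-180.0, 0.0, -168.4]
ft_force: [1.3, 0.6, -0.8]
finger_gap: 60.0
grip_force: 0.0
```

>>> carry_out(
  commands=[
    {"jaw": 0.06,"translation": [0,0,0],"spin": 0},
    {"jaw": 0.06,"translation": [0,0,0],"spin": 0},
    {"jaw": 0.06,"translation": [0,0,0],"spin": 0},
    {"jaw": 0.06,"translation": [0,0,0],"spin": 0},
    {"jaw": 0.06,"translation": [0,0,0],"spin": 0},
    {"jaw": 0.06,"translation": [0,0,0],"spin": 0},
    {"jaw": 0.06,"translation": [0,0,0],"spin": 0},
    {"jaw": 0.06,"translation": [0,0,0],"spin": 0},
  ],
)

```text
time: 43.02
tool_pos: [411.5, 182.4, 153.4]
tcp_rot: [180.0, -0.0, -168.4]
ft_force: [-0.2, -1.1, 0.5]
finger_gap: 60.1
grip_force: 0.0
```

```bash
python3 sway.py 8
```

```text
t43.02 [411.5 182.4 153.4] [ 180.    -0.  -168.4] gap60.1 grip 0.0 F [-0.2 -1.1  0.5] j6 -84
(0, '_tip', -10, np.float64(1.4), 0.65)
(0, 'rake', 3, np.float64(0.8), 0.8)
(1, '_tip', -4, np.float64(5.6), 0.52)
(1, 'rake', 14, np.float64(2.6), 0.76)
(2, '_tip', -3, np.float64(9.5), 0.5)
(2, 'rake', 4, np.float64(1.2), 0.56)
(3, '_tip', -13, np.float64(6.4), 0.56)
(3, 'rake', 4, np.float64(1.7), 0.73)
(4, '_tip', -13, np.float64(2.7), 0.78)
(4, 'rake', 5, np.float64(3.0), 0.86)
(5, '_tip', -5, np.float64(4.0), 0.62)
(5, 'rake', 11, np.float64(2.0), 0.72)
(6, '_tip', -4, np.float64(13.0), 0.71)
(6, 'rake', 13, np.float64(2.1), 0.49)
(7, 'rake', 2, np.float64(4.2), 0.66)
t44.22 [411.5 182.4 153.4] [ 180.    -0.  -168.4] gap59.9 grip 0.0 F [-0.2  0.6 -0. ] j6 -84
rake_crown [350.1 270.1] 0.84
rake_crown [229.7 160. ] 0.61
hook_seat [229.  159.3] 0.55
hook_nose [223.5 158.3] 0.62
```

Sway is down to a few degrees. Settle a little more and hand in.

>>> carry_out(
  commands=[
    {"jaw": 0.06,"translation": [0,0,0],"spin": 0},
    {"jaw": 0.06,"translation": [0,0,0],"spin": 0},
    {"jaw": 0.06,"translation": [0,0,0],"spin": 0},
    {"jaw": 0.06,"translation": [0,0,0],"spin": 0},
    {"jaw": 0.06,"translation": [0,0,0],"spin": 0},
    {"jaw": 0.06,"translation": [0,0,0],"spin": 0},
    {"jaw": 0.06,"translation": [0,0,0],"spin": 0},
    {"jaw": 0.06,"translation": [0,0,0],"spin": 0},
  ],
)

```text
time: 45.08
tool_pos: [411.5, 182.4, 153.4]
tcp_rot: [180.0, 0.0, -168.4]
ft_force: [-0.2, -0.3, -0.3]
finger_gap: 59.9
grip_force: 0.0
```

>>> carry_out(
  commands=[
    {"jaw": 0.06,"translation": [0,0,0],"spin": 0},
    {"jaw": 0.06,"translation": [0,0,0],"spin": 0},
    {"jaw": 0.06,"translation": [0,0,0],"spin": 0},
    {"jaw": 0.06,"translation": [0,0,0],"spin": 0},
    {"jaw": 0.06,"translation": [0,0,0],"spin": 0},
    {"jaw": 0.06,"translation": [0,0,0],"spin": 0},
    {"jaw": 0.06,"translation": [0,0,0],"spin": 0},
    {"jaw": 0.06,"translation": [0,0,0],"spin": 0},
  ],
)

```text
time: 45.75
tool_pos: [411.5, 182.3, 153.4]
tcp_rot: [180.0, -0.0, -168.4]
ft_force: [-0.1, -0.1, -0.1]
finger_gap: 59.9
grip_force: 0.0
```

>>> carry_out(
  commands=[
    {"jaw": 0.06,"translation": [0,0,0],"spin": 0},
    {"jaw": 0.06,"translation": [0,0,0],"spin": 0},
    {"jaw": 0.06,"translation": [0,0,0],"spin": 0},
    {"jaw": 0.06,"translation": [0,0,0],"spin": 0},
    {"jaw": 0.06,"translation": [0,0,0],"spin": 0},
    {"jaw": 0.06,"translation": [0,0,0],"spin": 0},
    {"jaw": 0.06,"translation": [0,0,0],"spin": 0},
    {"jaw": 0.06,"translation": [0,0,0],"spin": 0},
  ],
)

```text
time: 46.42
tool_pos: [411.5, 182.4, 153.4]
tcp_rot: [180.0, -0.0, -168.4]
ft_force: [0.6, 0.6, -0.6]
finger_gap: 59.9
grip_force: 0.0
```

>>> carry_out(
  commands=[
    {"jaw": 0.06,"translation": [0,0,0],"spin": 0},
    {"jaw": 0.06,"translation": [0,0,0],"spin": 0},
    {"jaw": 0.06,"translation": [0,0,0],"spin": 0},
    {"jaw": 0.06,"translation": [0,0,0],"spin": 0},
    {"jaw": 0.06,"translation": [0,0,0],"spin": 0},
    {"jaw": 0.06,"translation": [0,0,0],"spin": 0},
    {"jaw": 0.06,"translation": [0,0,0],"spin": 0},
    {"jaw": 0.06,"translation": [0,0,0],"spin": 0},
  ],
)

```text
time: 47.08
tool_pos: [411.5, 182.4, 153.4]
tcp_rot: [180.0, -0.0, -168.4]
ft_force: [0.1, 0.1, -1.0]
finger_gap: 59.8
grip_force: 0.0
```

```bash
python3 -c "
from bench import r
print(r.hand_in())"
```

```text
the job is handed in; nothing more can be done
None
```

I handed the job in at about 47 s with the rake hanging by its ring in the snap hook, let go and swaying only a few degrees; the gate's closing was judged from its push on the ring vanishing as the wire dropped below it, not seen in a picture, and no verdict came back.

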